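Pack the sugarcraft kit

ROBOT

A 7-joint arm with a two-finger parallel gripper is mounted at the origin on the work surface. World frame = base frame: x ahead of the robot, y to its left, z up, the work surface at z = 0. Lengths are in m, angles in rad, forces in N, time in s.
With the tool pointing down it reaches from about 0.4 to 0.85 m from the base axis. Payload 10.4 kg.
Tool frame: the origin (TCP) lies at the very end of the fingers, on their centre line; the grasp point (between the pads) lies 19 mm behind it; y points along the fingers, x is the direction in which the jaws open and shut, and the axes are right-handed (so a half turn about y gives the same grasp; the last joint's range is limited). The gripper opens to 87 mm and grips with 3 to 60 N. Pads are 19 mm wide; open, the fingers measure 117 mm over their backs; the gripper's body (75 mm by 190 mm) begins 51 mm behind the grasp point.
Start: joints at [-1.333, 0.332, -0.065, 1.46, 0.022, 1.35, -0.088], TCP at [0.161, 0.604, 0.223] pointing down, gripper open.
Joint ranges: [-2.6, 2.6], [-0.5, 2.12], [-1.47, 1.34], [0.16, 2.42], [-1.27, 4.41], [0.06, 2.06], [-2.6, 2.6]. Speed limits (rad/s): [2.22, 2.22, 2.79, 2.79, 3.14, 3.14, 3.14].

INTERFACE

Orientations are given as a unit quaternion [w, x, y, z].
In Python, from station import telemetry, cams, order gives the robot as it stands.
- The arm moves only by the tool send_rows, never from a script. Its arguments are lists of equal length, an entry for each row: "xyz": the shift along the tool's x, y, z in cm, a list of three; "twist": the turn, a rotation vector about the tool's x, y, z in rad, a list of three. A call has 1 to 12 rows; each row shifts and turns the commanded pose from where the row before left it, along the tool's axes as they then stand; what a row does not reach is not made up. A row lasts 1/12 s, in which the tool goes at most 41.7 mm and 7.16 degrees, less where a joint would pass 70% of its speed; a pose out of reach is approached as far as the arm can. A call with a gripper value outside its range is refused whole. "grip" is the finger opening in cm, from 0 to 8.7, set as the call begins (left out, the last holds). The fingers move at their own pace and stop on an object; the grip force is fixed at half the most. Time passes only in rows, so rows that do not move let the fingers close. It gives the time, the measured TCP pose, the force and the opening at its end, in the units of the state.
- telemetry.get_obs(): the state, without advancing time (a new reading comes with each control period).
- cams.capture(name): name is "scene" or "top" or "wrist"; returns a dict with "img" (420x560x3 uint8, red, green, blue), "K" (3x3 intrinsics, pixels), "R" (3x3) and "t" (3): a world point X has camera coordinates R X + t; the wrist camera has in their place "tool_from_camera" (4x4, takes a point from camera to tool coordinates, whose origin is the TCP and whose axes are the tool frame's). Camera axes: x right, y down, z forward; pixel columns grow to the right and rows downward; lengths in m; the calibration is good to about 2 mm. A picture is of the moment at which its call begins: read the wrist's pose just before it. There is no depth.
- order.sign_off(): hands the job in, once; it reports no verdict.
The state is a dict: "time": time; "joints": joint angles; "qd": joint speeds; "joint_torque": joint torques, N m; "tool_pos": TCP position; "tool_rot": TCP orientation; "contact_force": force on the tool from outside, world axes, zero at the start; "torque": the same for the moment, N m; "finger_gap": finger opening in m.
Only numpy, scipy, OpenCV 4.12 (cv2) and the standard library are available. Lean on these libraries where they do the work, as an engineer would, in place of code of your own. Each camera call takes 0.05 s, during which the arm holds its last target. There are 200 camera calls.

TASK

Pack the cake decorator's kit: lay the small rolling pin in its V-blocks, centred end to end, and swing the strap straight across over it (swing the strap clear first, it is in the way), and press each of the white tools that are here fully home into its own matching cutout in the foam tray, flush all round. Leave the bottle, the jar and the tub where they stand.

Things in the scene. Friction and masses are not known exactly. Their poses are not given: they have to be found in the camera images.
- smoother: White icing smoother, rectangular: 96 mm (x) by 54 mm (y), centred on its origin. Body 20 mm thick, lowest 5 mm stepped in 2 mm. On top a grip bar 44 (x) x 16 (y) mm, 20 to 55 mm above the underside. 110 g. Origin: underside, below the grip's middle; z up. May be absent.
- blossom: White plunger cutter, plus-shaped: two crossed bars 72 x 28 mm along x and y, centred on its origin. Body 20 mm thick, lowest 5 mm stepped in 2 mm. On top a grip bar 44 (x) x 16 (y) mm, 20 to 55 mm above the underside. 110 g. Origin: underside, below the grip's middle; z up. May be absent.
- boot: White plunger cutter, L-shaped (boot): leg x -42 to 42, y -16 to 16 mm; foot x 10 to 42, y 16 to 48 mm. Body 20 mm thick, lowest 5 mm stepped in 2 mm. On top a grip bar 44 (x) x 16 (y) mm, 20 to 55 mm above the underside. 110 g. Origin: underside, below the grip's middle; z up. May be absent.
- tee: White plunger cutter, T-shaped (mushroom): cap x -27 to 7, y -42 to 42 mm; stem x 7 to 55, y -15 to 15 mm. Body 20 mm thick, lowest 5 mm stepped in 2 mm. On top a grip bar 44 (x) x 16 (y) mm, 20 to 55 mm above the underside. 110 g. Origin: underside, below the grip's middle; z up. May be absent.
- foam: Fixed kit tray 244 mm square: dark foam (top 34 mm above the bench) in a grey rim (37 mm), with four cutouts 20 mm deep, 2 mm wider than their tools on every side. Springy nubs in the walls hold a tool that is merely set in 6 to 9 mm too high; pressed with up to 20 N it goes home. Origin: underside centre; a tool fits with its x, y along the tray's x, y.
- smoother_cutout (a point): Floor of the rectangular cutout, 14 mm above the bench: where the smoother's origin belongs (smoother fits either way round).
- blossom_cutout (a point): Floor of the plus-shaped cutout, 14 mm above the bench: where the plus-shaped cutter's origin belongs (fits at any quarter turn).
- boot_cutout (a point): Floor of the L-shaped cutout, 14 mm above the bench: where the L-shaped cutter's origin belongs (fits one way round only).
- tee_cutout (a point): Floor of the T-shaped cutout, 14 mm above the bench: where the T-shaped cutter's origin belongs (fits one way round only).
- pin: Small grey-blue rolling pin: barrel 30 mm diameter, 150 mm long, a stub handle 14 mm diameter, 20 mm long at each end; 160 g. Origin: its centre; x along it. Starts on a wooden rest, axis 19 mm above the bench; the rest's two saddles (16 mm wide, 12 mm high) are 45 mm either side of its middle, which is free for fingers.
- cradle: Fixed wooden cradle: base plate 8 mm thick, 125 (x) x 130 (y) mm, with two 90-degree V-blocks 20 mm wide, 57 mm across (y), 36 mm high, centred 42 mm either side of the middle along x; 64 mm free between them for fingers. Steel pivot post at x 42, y -52 mm. Origin: underside, midway between the V-blocks; x along the V.
- cradle_seat (a point): Where the pin's centre lies when it is seated in the V-blocks and centred: 36 mm above the bench, midway between the V-blocks, with the pin's axis along the cradle's x.
- strap (a joint): Steel strap swinging level on the pivot post, rad. At 0 (stop) it points along the cradle's +y, across the pin over the +x V-block; opens clockwise from above, along the cradle's +x at 1.57 (stop 1.75). Stays where left (under 1 N at the knob). 95 mm long, 18 wide, 54 to 61 mm above the bench: passes 3 mm over a seated pin. Below about 1.0 it blocks laying the pin in.
- strap_knob (a point): Middle of the strap's round upright black knob: 16 mm diameter, 61 to 91 mm above the bench, 86 mm from the pivot axis.
- strap_pivot (a point): On the pivot axis of the strap, at the strap's underside.
- colour_bottle: Bystander: small red bottle with white cap, 44 mm diameter, 105 mm tall; origin under its base.
- pearl_jar: Bystander: clear jar with white lid, 70 mm diameter, 75 mm tall; origin under its base.
- tub: Bystander: open white plastic tub, 100 x 100 x 80 mm; origin under its base.

How it is judged:
On the way, in this order (a step that is already met when the one before it is completed fails the run):
1. the pin lies seated in the V-blocks with the strap swung clear of it (x of pin in the frame of cradle_seat between -0.02 and 0.02 m and y of pin in the frame of cradle_seat between -0.004 and 0.004 m and z of pin in the frame of cradle_seat between -0.005 and 0.005 m and angle between the x axis of pin and the x axis of cradle, either way round below 0.08 rad and value of joint strap above 0.6 rad), for 0.2 s.
2. the strap is swung straight across over the pin (x of pin in the frame of cradle_seat between -0.02 and 0.02 m and y of pin in the frame of cradle_seat between -0.004 and 0.004 m and z of pin in the frame of cradle_seat between -0.005 and 0.005 m and angle between the x axis of pin and the x axis of cradle, either way round below 0.08 rad and value of joint strap below 0.15 rad), for 0.2 s.
At the end, for the whole second after the job is handed in: Each tool present in its cutout: within 5 mm level and 3 mm of the floor, upright to 0.06 rad, square to 0.08; pin in both V-blocks within 20 mm along, 4 mm across, 5 mm in height, 0.08 rad; strap below 0.15 rad; all at rest (all of step 2 and horizontal distance between smoother and smoother_cutout below 0.005 m and z of smoother in the frame of smoother_cutout below 0.003 m and angle between each of smoother, blossom, boot, tee's own z axis and vertical below 0.06 rad and linear speed of each of smoother, blossom, boot, tee, pin below 0.02 m/s and angle between the x axis of each of smoother, boot, tee and the x axis of foam, either way round below 0.08 rad and horizontal distance between blossom and blossom_cutout below 0.005 m and z of blossom in the frame of blossom_cutout below 0.003 m and horizontal distance between boot and boot_cutout below 0.005 m and z of boot in the frame of boot_cutout below 0.003 m and horizontal distance between tee and tee_cutout below 0.005 m and z of tee in the frame of tee_cutout below 0.003 m); the robot touches nothing.
It fails at once if the bottle, the jar or the tub is moved more than 30 mm or tipped (distance of any of colour_bottle, pearl_jar, tub from where it was at the start of the episode above 0.03 m or angle between any of colour_bottle, pearl_jar, tub's own z axis and vertical above 0.5 rad).
Of smoother, blossom, boot, tee only 3 to 4 are there at a start; the rules pass over those that are not, and their reading is None.
At some moment in a run one of smoother, blossom, boot, tee may be knocked a few centimetres aside while the robot is not near it.
Once in a run the grip may slacken for a moment while it holds something.
It also fails if it takes over 208 s, if anything falls off the work surface, if the arm or the gripper's body presses on something with over 40 N, if the wrist force passes 120 N, or if a joint passes its speed limit or range.

## Working session

There is one attempt and no reset: what is moved stays moved. The work goes in short steps, Python scripts to look and compute and a tool call to move; the robot and the scene stay as the last step left them, time stands still between calls to the robot, and variables do not carry over. Pictures are saved under pics/ and viewed, about 12 in all and at most 16, crops included, and the job is handed in when it is done.

Besides the shell and the picture viewer there is one more tool, called after "Request:" as name(argument=value, ...) on one line, values as JSON. send_rows: Moves the arm, as the interface text tells. Its arguments: {"type":"object","properties":{"xyz":{"type":"array"},"twist":{"type":"array"},"grip":{"type":"number"}},"required":["xyz","twist"]}

```bash
ls; mkdir -p pics; cat > h.py <<'E'
import numpy as np, cv2
from station import telemetry, cams, order
from scipy.spatial.transform import Rotation as Rn
def obs(): return telemetry.get_obs()
def pose(o=None):
    o=o or obs(); q=o["tool_rot"]; return np.array(o["tool_pos"]), Rn.from_quat([q[1],q[2],q[3],q[0]]).as_matrix()
def cap(name):
    p,R=pose(); c=cams.capture(name)
    if name=="wrist":
        T=np.array(c["tool_from_camera"]); Rc=R@T[:3,:3]; o=R@T[:3,3]+p
    else:
        Rw=np.array(c["R"]); Rc=Rw.T; o=-Rw.T@np.array(c["t"])
    return c["img"],np.array(c["K"]),Rc,o
def ray(px,K,Rc,o,z):
    px=np.atleast_2d(np.asarray(px,float)); d=np.c_[px,np.ones(len(px))]@np.linalg.inv(K).T@Rc.T
    return o+d*((z-o[2])/d[:,2])[:,None]
def proj(X,K,Rc,o):
    c=(np.atleast_2d(X)-o)@Rc@K.T; return c[:,:2]/c[:,2:]
def save(n,img): cv2.imwrite("pics/"+n+".png",img[:,:,::-1])
def moves(target,yaw=None):
    p,R=pose(); print("tool delta cm",np.round(R.T@(np.array(target)-p)*100,2))
E
python3 - <<'E'
from h import *
for n in("scene","top"):
    i,K,R,o=cap(n); save(n+"0",i); np.savez(n+"0.npz",i=i,K=K,R=R,o=o); print(n,K[0,0],o,R.round(2).tolist())
p,R=pose();print(p,R.round(3).tolist(),obs()["finger_gap"],obs()["time"])
i,K,R,o=cap("wrist");print(R.round(2).tolist(),o)
E
```

```text
pics
scene 397.3937569725233 [ 1.40714812 -0.33834326  0.70064272] [[0.39, 0.52, -0.76], [0.92, -0.2, 0.33], [0.02, -0.83, -0.56]]
top 394.9126897991708 [0.41652171 0.0484611  1.11324468] [[0.01, -0.99, 0.15], [-1.0, -0.01, 0.01], [-0.01, -0.15, -0.99]]
[0.16108757 0.60352162 0.22183446] [[0.258, -0.0, -0.966], [0.966, -0.001, 0.258], [-0.001, -1.0, -0.0]] 0.08705800467529036 0.1
[[0.26, 0.94, 0.24], [0.97, -0.25, -0.07], [-0.0, 0.25, -0.97]] [0.09493339 0.62161945 0.38406387]
```

View pics/top0.png

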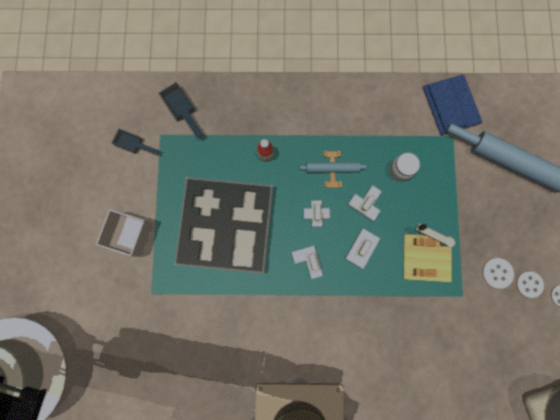

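View pics/scene0.png

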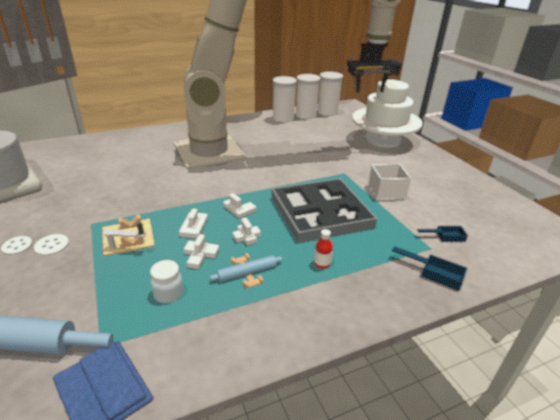

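```bash
python3 - <<'E'
from h import *
f=np.load("top0.npz");i,K,R,o=[f[k] for k in"iKRo"]
save("topcrop",cv2.resize(i[130:305,150:470],None,fx=2.5,fy=2.5,interpolation=cv2.INTER_CUBIC))
hsv=cv2.cvtColor(i,cv2.COLOR_RGB2HSV)
def blobs(m,z,name,amin=60):
    m=m.astype(np.uint8); m[:130]=0;m[300:]=0;m[:,:90]=0;m[:,470:]=0
    n,l,s,c=cv2.connectedComponentsWithStats(m)
    for k in range(1,n):
        if s[k,4]>amin:
            r=cv2.minAreaRect(np.argwhere(l==k)[:,::-1].astype(np.float32)); b=ray(cv2.boxPoints(r),K,R,o,z)[:,:2]
            print(name,c[k].round(1),s[k,4],ray(c[k],K,R,o,z)[0,:2].round(3),"box c",ray(r[0],K,R,o,z)[0,:2].round(3),"sides",np.linalg.norm(b[1]-b[0]).round(3),np.linalg.norm(b[2]-b[1]).round(3),"ang",np.degrees(np.arctan2(*(b[1]-b[0])[::-1])).round(1))
H,S,V=[hsv[...,k].astype(int) for k in range(3)]
blobs((S<60)&(V>140),.02,"white")
blobs((V<75)&(S<80),.034,"foam",1000)
blobs((H>95)&(H<115)&(S>60)&(V>80),.019,"pin")
blobs((H>15)&(H<32)&(S>80)&(V>120),.02,"yellow")
blobs((H<8)&(S>150),.05,"red")
E
```

```text
white [102.4 148. ] 69 [0.754 0.567] box c [0.754 0.571] sides 0.044 0.033 ang -12.0
white [146.9 160.9] 104 [0.717 0.437] box c [0.716 0.436] sides 0.036 0.042 ang -42.2
white [407.9 163.3] 383 [ 0.714 -0.308] box c [ 0.713 -0.308] sides 0.061 0.062 ang -45.0
white [128.  165.5] 172 [0.703 0.49 ] box c [0.707 0.494] sides 0.064 0.058 ang -19.1
white [103.6 212.5] 907 [0.567 0.55 ] box c [0.56  0.534] sides 0.112 0.236 ang -87.6
white [367.  202.7] 486 [ 0.6   -0.189] box c [ 0.608 -0.194] sides 0.082 0.083 ang -33.9
white [148.4 201.7] 150 [0.598 0.425] box c [0.596 0.427] sides 0.082 0.034 ang 0.6
white [206.7 202.3] 329 [0.598 0.261] box c [0.598 0.261] sides 0.059 0.06 ang -47.2
white [247.7 210.1] 475 [0.576 0.145] box c [0.587 0.144] sides 0.081 0.077 ang -5.6
white [316.4 212.9] 359 [ 0.57  -0.047] box c [ 0.57  -0.047] sides 0.064 0.065 ang -41.2
white [129.5 232.1] 561 [0.512 0.473] box c [0.51  0.475] sides 0.091 0.053 ang -14.8
white [204.4 241.1] 412 [0.489 0.263] box c [0.482 0.271] sides 0.084 0.057 ang -4.8
white [362.9 248.2] 641 [ 0.473 -0.174] box c [ 0.473 -0.174] 
[... 205 characters left out ...]
ite [307.9 260. ] 458 [ 0.439 -0.023] box c [ 0.43 -0.02] sides 0.063 0.086 ang -72.7
white [100.2 280. ] 292 [0.381 0.545] box c [0.378 0.543] sides 0.046 0.108 ang -51.0
foam [220.8 222.2] 4360 [0.54  0.217] box c [0.534 0.21 ] sides 0.234 0.237 ang -3.7
pin [340.6 168.1] 149 [ 0.699 -0.117] box c [ 0.704 -0.111] sides 0.134 0.026 ang -89.7
yellow [331.6 154.7] 101 [ 0.738 -0.091] box c [ 0.734 -0.092] sides 0.029 0.046 ang -0.5
yellow [332.6 181.8] 115 [ 0.659 -0.093] box c [ 0.666 -0.093] sides 0.042 0.038 ang -89.6
yellow [425.9 258.6] 1806 [ 0.446 -0.346] box c [ 0.447 -0.349] sides 0.127 0.125 ang -89.6
red [264.7 150.2] 87 [0.741 0.098] box c [0.743 0.099] sides 0.036 0.026 ang -89.7
```

View pics/topcrop.png

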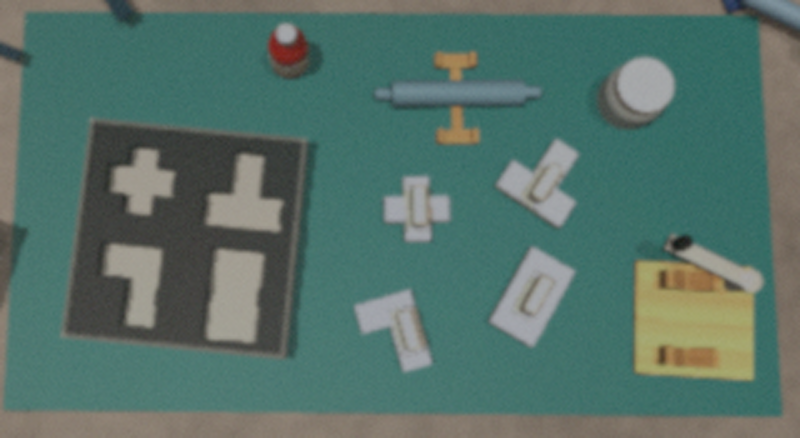

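Request:
send_rows(xyz=[[-2.3,-0.2,-3.4],[-2.3,-0.2,-3.4],[-2.3,-0.2,-3.4],[-2.3,-0.2,-3.4],[-2.3,-0.2,-3.4],[-2.3,-0.2,-3.4],[-2.3,-0.2,-3.4],[-2.3,-0.2,-3.4],[-2.3,-0.2,-3.4],[-2.3,-0.2,-3.4],[-2.3,-0.2,-3.4],[-2.3,-0.2,-3.4]], twist=[[0,0,0],[0,0,0],[0,0,0],[0,0,0],[0,0,0],[0,0,0],[0,0,0],[0,0,0],[0,0,0],[0,0,0],[0,0,0],[0,0,0]], grip=4)

```text
time: 1.15
tool_pos: [0.4851, 0.2302, 0.2467]
tool_rot: [0.561, -0.561, -0.431, 0.431]
contact_force: [1.7, 0.3, -0.6]
finger_gap: 0.0402
```

```bash
cat >> h.py <<'E'
def snap(n):
    i,K,R,o=cap("wrist"); save(n,i); np.savez(n+".npz",i=i,K=K,R=R,o=o); return i,K,R,o
def load(n):
    f=np.load(n+".npz"); return [f[k] for k in "iKRo"]
def go(target,yaw=None):
    """target world; yaw (deg) of tool x wanted, mod 180; prints turn about tool y first, then tool shift after turn"""
    p,R=pose(); y0=np.degrees(np.arctan2(R[1,0],R[0,0])); a=0
    if yaw is not None:
        a=-((yaw-y0+90)%180-90)
        if len(np.shape(yaw)): pass
    R2=R@Rn.from_rotvec([0,np.radians(a),0]).as_matrix()
    d=R2.T@(np.array(target)-p)*100
    print("pos",p.round(4),"yaw",round(y0,1),"tilt",R[:,1].round(3),"turn_y rad",round(np.radians(a),3),"then shift cm",d.round(2),"len",np.linalg.norm(d).round(1),"j7",round(obs()["joints"][6],2),"t",round(obs()["time"],1))
E
python3 - <<'E'
from h import *
i,K,R,o=snap("w1"); print(K.round(1).tolist(),o)
go([.46,-.30,.25],90)
E
```

```text
[[309.7, 0.0, 281.7], [0.0, 309.7, 207.3], [0.0, 0.0, 1.0]] [0.4188435  0.24800831 0.40891992]
pos [0.4904 0.2221 0.2472] yaw 74.5 tilt [ 0.003 -0.003 -1.   ] turn_y rad -0.27 then shift cm [-52.21  -0.16   3.04] len 52.3 j7 0.82 t 1.2
```

View pics/w1.png

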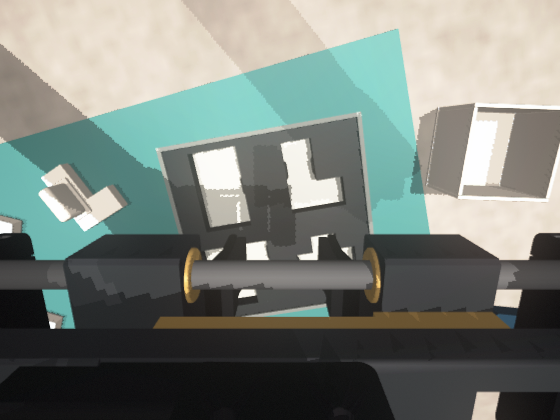

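Request:
send_rows(xyz=[[-3.85,0,-0.6],[-3.85,0,-0.6],[-3.85,0,-0.6],[-3.85,0,-0.6],[-3.85,0,-0.6],[-3.85,0,-0.6],[-3.85,0,-0.6],[-3.85,0,-0.6],[-3.85,0,-0.6],[-3.85,0,-0.6],[-3.85,0,-0.6],[-3.85,0,-0.6]], twist=[[0,0,0],[0,0,0],[0,0,0],[0,0,0],[0,0,0],[0,0,0],[0,0,0],[0,0,0],[0,0,0],[0,0,0],[0,0,0],[0,0,0]])

```text
time: 2.2
tool_pos: [0.4339, -0.2347, 0.2467]
tool_rot: [-0.561, 0.561, 0.431, -0.43]
contact_force: [1.8, 0.5, -0.6]
finger_gap: 0.0401
```

Request:
send_rows(xyz=[[-3.85,0,-0.6],[-3.85,0,-0.6],[-3.85,0,-0.6],[-3.85,0,-0.6],[0,0,0],[0,0,0],[0,0,0],[0,0,0],[0,0,0],[0,0,0],[0,0,0],[0,0,0]], twist=[[0,0,0],[0,0,0],[0,0,0],[0,0,0],[0,0.12,0],[0,0.12,0],[0,0.12,0],[0,0.12,0],[0,0.12,0],[0,0.12,0],[0,0.12,0],[0,0.12,0]])

```text
time: 3.2
tool_pos: [0.4181, -0.3877, 0.2463]
tool_rot: [0.697, -0.697, -0.121, 0.121]
contact_force: [-0.0, -0.2, 0.4]
finger_gap: 0.0401
```

Request:
send_rows(xyz=[[0,0,0],[0,0,0],[0,0,0],[0,0,0],[0,0,0],[0,0,0],[0,0,0],[0,0,0],[0,0,0],[0,0,0],[0,0,0],[0,0,0]], twist=[[0,0.12,0],[0,0.12,0],[0,0.12,0],[0,0.12,0],[0,0.12,0],[0,0.12,0],[0,0.12,0],[0,0.12,0],[0,0.12,0],[0,0.12,0],[0,0.12,0],[0,0,0]])

```text
time: 4.2
tool_pos: [0.4182, -0.3877, 0.2462]
tool_rot: [-0.625, 0.625, -0.332, 0.331]
contact_force: [0.2, -0.1, -0.1]
finger_gap: 0.0402
```

```bash
python3 - <<'E'
from h import *
i,K,R,o=snap("w2")
f=np.load("top0.npz");it,Kt,Rt,ot=[f[k] for k in"iKRo"]
print("knob top",ray([422.8,227],Kt,Rt,ot,.091),"pivot top",ray([450.8,242],Kt,Rt,ot,.061))
go([.46,-.40,.25],-58)
E
```

```text
knob top [[ 0.52499126 -0.31607704  0.091     ]] pivot top [[ 0.48875834 -0.39896284  0.061     ]]
pos [ 0.4181 -0.3877  0.2463] yaw -55.5 tilt [-0.  0. -1.] turn_y rad 0.044 then shift cm [ 3.26 -0.38  2.9 ] len 4.4 j7 0.06 t 4.2
```

View pics/w2.png

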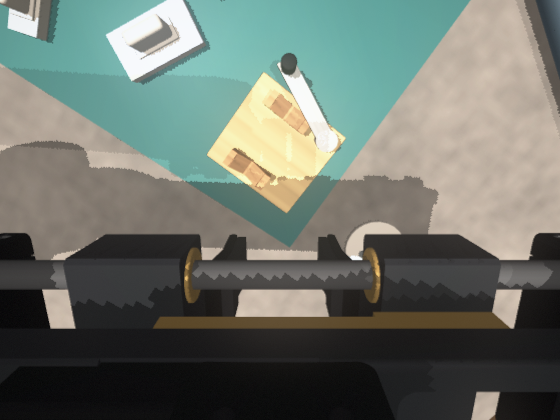

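```bash
python3 - <<'E'
from h import *
i,K,R,o=load("w2")
hsv=cv2.cvtColor(i,cv2.COLOR_RGB2HSV); H,S,V=[hsv[...,k].astype(int) for k in range(3)]
def big(m,lim=None):
    m=m.astype(np.uint8); m[225:]=0
    n,l,s,c=cv2.connectedComponentsWithStats(m); k=1+np.argmax(s[1:,4]); return l==k,c[k],s[k]
m,c,s=big((H>8)&(H<32)&(S>70)&(V>100)); print("yellow",c,s)
m=cv2.morphologyEx(m.astype(np.uint8),cv2.MORPH_CLOSE,np.ones((9,9)))
P=ray(np.argwhere(m>0)[:,::-1],K,R,o,.008)[:,:2]
r=cv2.minAreaRect((P*1000).astype(np.float32)); print("base plate",r, cv2.boxPoints(r).round(1).tolist())
vb=(H>8)&(H<20)&(S>110)&(V<190)&(m>0)
n,l,s,c=cv2.connectedComponentsWithStats(vb.astype(np.uint8))
for k in range(1,n):
    if s[k,4]>80:
        q=cv2.minAreaRect((ray(np.argwhere(l==k)[:,::-1],K,R,o,.03)[:,:2]*1000).astype(np.float32)); print("vb",s[k,4],c[k],q)
kn=(V<70)&(np.indices(V.shape)[0]<85)&(np.abs(np.indices(V.shape)[1]-289)<25)
m,c,s=big(kn); print("knob px",c,s, ray(c,K,R,o,.076),"top",ray([c[0],c[1]],K,R,o,.091))
print("pivot px", ray([327,140],K,R,o,.061))
E
```

```text
yellow [260.4929509  163.21438989] [ 207   90  111  123 4114]
base plate ((437.45526123046875, -355.37091064453125), (128.7545928955078, 97.89746856689453), 86.96966552734375) [[385.20001220703125, -417.1000061035156], [482.8999938964844, -422.20001220703125], [489.70001220703125, -293.70001220703125], [392.0, -288.5]]
vb 98 [238.12244898 165.81632653] ((406.8739013671875, -330.8931884765625), (9.53516960144043, 16.954133987426758), 2.750706672668457)Traceback (most recent call last):
  File "<stdin>", line 17, in <module>
  File "<stdin>", line 6, in big
    return _wrapfunc(a, 'argmax', axis=axis, out=out, **kwds)
    return bound(*args, **kwds)
ValueError: attempt to get argmax of an empty sequence
```

```bash
python3 - <<'E'
from h import *
i,K,R,o=load("w2")
save("w2c",cv2.resize(i[40:230,190:370],None,fx=3.1,fy=3.1,interpolation=cv2.INTER_CUBIC))
E
```

```text
(no output)
```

View pics/w2c.png

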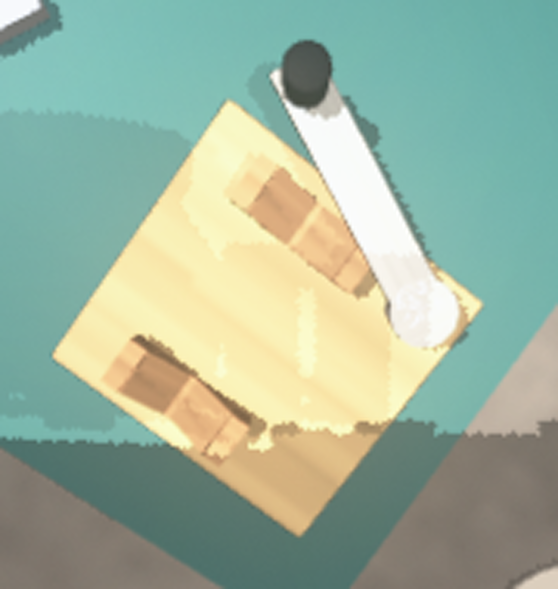

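```bash
python3 - <<'E'
from h import *
i,K,R,o=load("w2")
f=lambda p:np.array(p)/3.1+[190,40]
c=ray(f([[228,100],[483,303],[300,535],[53,355]]),K,R,o,.008)[:,:2]; print(c.round(4).tolist(),"centre",c.mean(0).round(4))
print([np.linalg.norm(c[k]-c[k-1]).round(4) for k in range(4)],[np.degrees(np.arctan2(*(c[k]-c[k-1])[::-1])).round(1) for k in range(4)])
v=ray(f([[302,225],[177,394]]),K,R,o,.0148)[:,:2]; print("valley",v.round(4).tolist(),v.mean(0),np.linalg.norm(v[0]-v[1]),np.degrees(np.arctan2(*(v[0]-v[1])[::-1])))
print("knob top",ray(f([305,62]),K,R,o,.091),"knob bot",ray(f([312,95]),K,R,o,.063),"pivot",ray(f([424,313]),K,R,o,.061))
E
```

```text
[[0.515, -0.2957], [0.5092, -0.4237], [0.3864, -0.4174], [0.3928, -0.2895]] centre [ 0.4508 -0.3566]
[np.float64(0.1224), np.float64(0.1282), np.float64(0.123), np.float64(0.1281)] [np.float64(-2.9), np.float64(-92.6), np.float64(177.1), np.float64(87.1)]
valley [[0.4926, -0.3456], [0.4091, -0.3406]] [ 0.45084725 -0.34311493] 0.0836201664781352 -3.400206495847775
knob top [[ 0.52888377 -0.32022025  0.091     ]] knob bot [[ 0.52657783 -0.32533398  0.063     ]] pivot [[ 0.49017826 -0.39863635  0.061     ]]
```

Request:
send_rows(xyz=[[0.2,0,3.2],[0.2,0,3.2],[0.2,0,3.2],[0.2,0,3.2],[0,0,0],[0,3.6,0],[0,3.6,0],[0,3.6,0],[0,3.6,0],[0,2.0,0],[0,1.5,0],[0,0,0]], twist=[[0,0,0],[0,0,0],[0,0,0],[0,0,0],[0,0,0],[0,0,0],[0,0,0],[0,0,0],[0,0,0],[0,0,0],[0,0,0],[0,0,0]], grip=3.2)

```text
time: 5.25
tool_pos: [0.5269, -0.3212, 0.0648]
tool_rot: [-0.626, 0.626, -0.33, 0.327]
contact_force: [-0.1, 0.2, -0.5]
finger_gap: 0.0319
```

Request:
send_rows(xyz=[[0.94,0,0.39],[0.94,0,0.39],[0.96,0,0.15],[0.96,0,0.15],[0.97,0,-0.06],[0.97,0,-0.06],[0.93,0,-0.28],[0.93,0,-0.28],[0.84,0,-0.48],[0.84,0,-0.48],[0,0,0]], twist=[[0,0,0],[0,0,0],[0,0,0],[0,0,0],[0,0,0],[0,0,0],[0,0,0],[0,0,0],[0,0,0],[0,0,0],[0,0,0]])

```text
time: 6.17
tool_pos: [0.575, -0.4047, 0.0679]
tool_rot: [-0.625, 0.626, -0.33, 0.331]
contact_force: [-0.1, -0.6, 0.5]
finger_gap: 0.0317
```

```bash
python3 - <<'E'
from h import *
go([.576,-.4,.2],0)
f=np.load("top0.npz");_,K,R,o=[f[k] for k in"iKRo"]
for z in(.019,.03): print(ray([[302.5,168],[366,167.5],[332.5,168]],K,R,o,z).round(3).tolist())
E
```

```text
pos [ 0.575  -0.4047  0.0679] yaw -55.7 tilt [-0.    -0.002 -1.   ] turn_y rad -0.972 then shift cm [  0.1  -13.21   0.44] len 13.2 j7 0.02 t 6.2
[[0.699, -0.008, 0.019], [0.701, -0.189, 0.019], [0.699, -0.094, 0.019]]
[[0.696, -0.008, 0.03], [0.698, -0.186, 0.03], [0.696, -0.092, 0.03]]
```

Request:
send_rows(xyz=[[0,-3.6,0],[0,-3.6,0],[0,-3.6,0],[0,-3.6,0],[0,-3.6,0],[0,0,0],[0,0,0],[0,0,0],[0,0,0],[0,0,0],[0,0,0],[0,0,0]], twist=[[0,0,0],[0,0,0],[0,0,0],[0,0,0],[0,-0.12,0],[0,-0.12,0],[0,-0.12,0],[0,-0.12,0],[0,-0.12,0],[0,-0.12,0],[0,-0.12,0],[0,-0.12,0]])

```text
time: 7.17
tool_pos: [0.5757, -0.402, 0.2476]
tool_rot: [-0.707, 0.707, -0.002, 0.001]
contact_force: [-0.5, -0.3, 1.2]
finger_gap: 0.0323
```

Request:
send_rows(xyz=[[2.1,0,3.3],[2.1,0,3.3],[2.1,0,3.3],[2.1,0,3.3],[2.1,0,3.3],[2.1,0,3.3],[0,0,3.0],[0,0,0],[0,0,0]], twist=[[0,0,0],[0,0,0],[0,0,0],[0,0,0],[0,0,0],[0,0,0],[0,0,0],[0,0,0],[0,0,0]])

```text
time: 7.92
tool_pos: [0.7049, -0.1727, 0.2473]
tool_rot: [0.707, -0.707, 0.002, -0.002]
contact_force: [-0.8, -0.2, 1.5]
finger_gap: 0.0321
```

```bash
python3 - <<'E'
from h import *
i,K,R,o=snap("w3"); go([.7,-.098,.1],0)
it,_,_,_=cap("top")
a=cv2.resize(i[:230],(660,271)); b=cv2.resize(it[140:300,280:470],None,fx=1.7,fy=1.7); b=cv2.copyMakeBorder(b,0,0,0,660-b.shape[1],cv2.BORDER_CONSTANT); save("w3c",np.vstack([a,b]))
E
```

```text
pos [ 0.7041 -0.175   0.2476] yaw -0.5 tilt [-0. -0. -1.] turn_y rad -0.009 then shift cm [-0.41 14.76  7.71] len 16.7 j7 0.45 t 8.0
```

View pics/w3c.png

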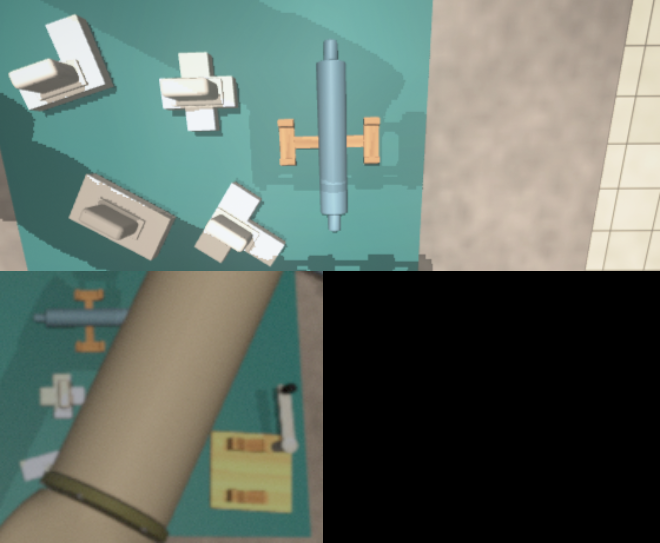

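```bash
python3 - <<'E'
from h import *
i,K,R,o=load("w3")
hsv=cv2.cvtColor(i,cv2.COLOR_RGB2HSV); H,S,V=[hsv[...,k].astype(int) for k in range(3)]
X,Y=np.meshgrid(range(560),range(420))
box=(X>225)&(X<335)&(Y>25)&(Y<205)
print(hsv[100,282],hsv[100,320],hsv[120,245])
m=((H>96)&(H<118)&(S>40)&box).astype(np.uint8)
n,l,s,c=cv2.connectedComponentsWithStats(m);k=1+np.argmax(s[1:,4]);print(s[k],c[k])
q=np.argwhere(l==k)[:,::-1]
P=ray(q,K,R,o,.019)[:,:2]; r=cv2.minAreaRect((P*1000).astype(np.float32)); print(r)
for y in(70,100,117,135,160):
    xs=q[q[:,1]==y,0]; print(y,xs.min(),xs.max(),ray([(xs.min()+xs.max())/2,y],K,R,o,.019)[0].round(4))
m=((H>5)&(H<20)&(S>90)&box).astype(np.uint8)
n,l,s,c=cv2.connectedComponentsWithStats(m)
for k in range(1,n):
    if s[k,4]>100: print("saddle",s[k],c[k],ray(c[k],K,R,o,.010)[0].round(4),ray([[s[k,0],c[k,1]],[s[k,0]+s[k,2],c[k,1]]],K,R,o,.012).round(4).tolist())
E
```

```text
[ 98  53 207] [ 15 107 232] [ 15 107 226]
[ 269   34   25  162 3052] [281.64252949 113.49311927]
((705.6754150390625, -95.64482879638672), (27.12049674987793, 187.49205017089844), 0.8299371004104614)
70 270 292 [ 0.7049 -0.0399  0.019 ]
100 271 292 [ 0.7053 -0.0732  0.019 ]
117 271 293 [ 0.7058 -0.0927  0.019 ]
135 272 292 [ 0.7057 -0.1139  0.019 ]
160 272 292 [ 0.7055 -0.1445  0.019 ]
saddle [236 101  34  39 661] [247.78517398 120.30711044] [ 0.6632 -0.0961  0.01  ] [[0.6489, -0.0961, 0.012], [0.6909, -0.0963, 0.012]]
saddle [294 100  28  39 615] [311.39837398 118.81788618] [ 0.7423 -0.0948  0.01  ] [[0.7206, -0.0947, 0.012], [0.7552, -0.0949, 0.012]]
```

Request:
send_rows(xyz=[[0,0,2.6],[0,0,2.6],[0,0,2.6],[0,3.6,0],[0,3.6,0],[0,3.6,0],[0,3.6,0],[0,3.6,0],[0,2.0,0],[0,1.0,0],[0,0,0]], twist=[[0,0,0],[0,0,0],[0,0,0],[0,0,0],[0,0,0],[0,0,0],[0,0,0],[0,0,0],[0,0,0],[0,0,0],[0,0,0]], grip=3.9)

```text
time: 8.93
tool_pos: [0.7035, -0.0986, 0.0355]
tool_rot: [-0.707, 0.707, -0.005, 0.003]
contact_force: [-0.1, -0.1, -0.2]
finger_gap: 0.0392
```

Request:
send_rows(xyz=[[0,1.0,0],[0,0.8,0],[0,0.6,0],[0,0,0]], twist=[[0,0,0],[0,0,0],[0,0,0],[0,0,0]])

```text
time: 9.27
tool_pos: [0.7048, -0.097, 0.0127]
tool_rot: [0.707, -0.707, 0.004, -0.003]
contact_force: [-0.4, -0.7, -0.7]
finger_gap: 0.0393
```

Request:
send_rows(xyz=[[0,0,0],[0,0,0],[0,0,0],[0,0,0],[0,0,0],[0,-1,0],[0,-2.0,0],[0,-3,0],[0,-3,0],[0,-3,0],[0,0,0]], twist=[[0,0,0],[0,0,0],[0,0,0],[0,0,0],[0,0,0],[0,0,0],[0,0,0],[0,0,0],[0,0,0],[0,0,0],[0,0,0]], grip=2.0)

```text
time: 10.18
tool_pos: [0.7076, -0.0983, 0.1409]
tool_rot: [-0.707, 0.707, -0.001, 0.007]
contact_force: [0.6, -0.4, -1.3]
finger_gap: 0.0292
```

```bash
python3 - <<'E'
from h import *
go([.4508,-.344,.13],-93)
print(obs()["finger_gap"])
E
```

```text
pos [ 0.7076 -0.0983  0.1409] yaw -0.6 tilt [ 0.008 -0.001 -1.   ] turn_y rad -1.529 then shift cm [-25.88   0.9   24.36] len 35.6 j7 0.39 t 10.2
0.02915581285484864
```

Request:
send_rows(xyz=[[0,0,0],[0,0,0],[0,0,0],[0,0,0],[0,0,0],[0,0,0],[0,0,0],[0,0,0],[0,0,0],[0,0,0],[0,0,0],[0,0,0]], twist=[[0,0.115,0],[0,0.115,0],[0,0.115,0],[0,0.115,0],[0,0.115,0],[0,0.115,0],[0,0.115,0],[0,0.115,0],[0,0.115,0],[0,0.115,0],[0,0.115,0],[0,0.115,0]])

```text
time: 11.18
tool_pos: [0.7049, -0.0969, 0.1335]
tool_rot: [-0.542, 0.542, -0.455, 0.454]
contact_force: [0.5, -0.1, -1.6]
finger_gap: 0.0291
```

Request:
send_rows(xyz=[[0,0,0],[0,0,0],[2.59,0,-2.44],[2.59,0,-2.44],[2.59,0,-2.44],[2.59,0,-2.44],[2.59,0,-2.44],[2.59,0,-2.44],[2.59,0,-2.44],[2.59,0,-2.44],[2.59,0,-2.44],[2.59,0,-2.44]], twist=[[0,0.115,0],[0,0.115,0],[0,0,0],[0,0,0],[0,0,0],[0,0,0],[0,0,0],[0,0,0],[0,0,0],[0,0,0],[0,0,0],[0,0,0]])

```text
time: 12.18
tool_pos: [0.4472, -0.3444, 0.1335]
tool_rot: [0.488, -0.487, 0.512, -0.512]
contact_force: [0.4, -1.0, -2.1]
finger_gap: 0.0294
```

Request:
send_rows(xyz=[[0,0,0],[0,0,0]], twist=[[0,0,0],[0,0,0]])

```text
time: 12.35
tool_pos: [0.4468, -0.3453, 0.1339]
tool_rot: [0.487, -0.486, 0.513, -0.513]
contact_force: [0.7, 0.4, -2.2]
finger_gap: 0.0292
```

```bash
python3 - <<'E'
from h import *
go([.4508,-.344,.06],-93)
print(obs()["finger_gap"])
i,K,R,o=snap("w4"); t=cap("scene")[0]
a=cv2.resize(i[:240],(660,283)); b=cv2.resize(t[160:330,60:340],None,fx=1.75,fy=1.75); b=cv2.copyMakeBorder(b,0,0,0,660-b.shape[1],cv2.BORDER_CONSTANT); save("w4c",np.vstack([a,b]))
E
```

```text
pos [ 0.4468 -0.3453  0.1339] yaw -93.1 tilt [ 0.001  0.001 -1.   ] turn_y rad -0.001 then shift cm [-0.14  7.39  0.39] len 7.4 j7 -0.57 t 12.3
0.029218181166395855
```

View pics/w4c.png

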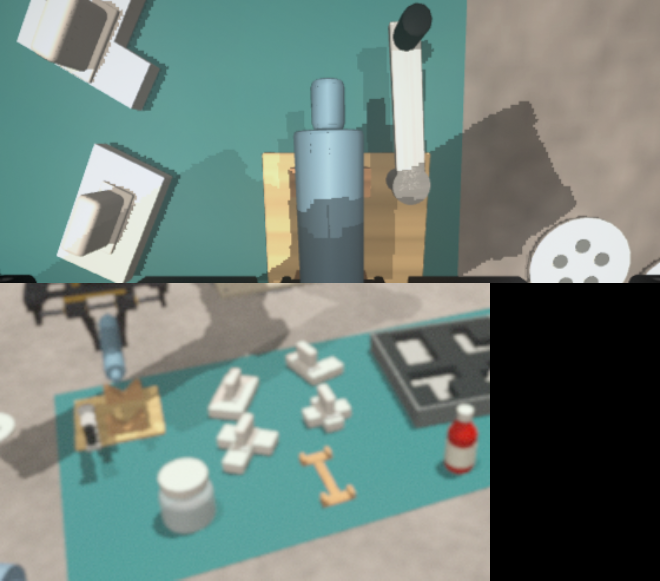

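Request:
send_rows(xyz=[[-0.14,0,0.15],[0,3,0],[0,3,0],[0,2.4,0],[0,1.0,0],[0,0.4,0],[0,0.3,0],[0,0.3,0],[0,0,0]], twist=[[0,0,0],[0,0,0],[0,0,0],[0,0,0],[0,0,0],[0,0,0],[0,0,0],[0,0,0],[0,0,0]])

```text
time: 13.2
tool_pos: [0.4517, -0.3441, 0.0328]
tool_rot: [-0.488, 0.487, -0.511, 0.513]
contact_force: [-6.8, 3.6, 27.9]
finger_gap: 0.0292
```

Request:
send_rows(xyz=[[0,0,0],[0,0,0],[0,0,0],[0,0,0],[0,-1,0],[0,-2,0],[0,-3,0],[0,-3,0],[0,-3,0],[0,-3,0],[0,0,0],[0,0,0]], twist=[[0,0,0],[0,0,0],[0,0,0],[0,0,0],[0,0,0],[0,0,0],[0,0,0],[0,0,0],[0,0,0],[0,0,0],[0,0,0],[0,0,0]], grip=4.4)

```text
time: 14.2
tool_pos: [0.4509, -0.343, 0.1814]
tool_rot: [-0.488, 0.487, -0.511, 0.513]
contact_force: [-1.1, 0.9, -1.2]
finger_gap: 0.0442
```

Request:
send_rows(xyz=[[0,-2,-2.5],[0,-3,-2.5],[0,0,-1.5],[0,0,0],[0,0,0]], twist=[[0,0,0],[0,0,0],[0,0,0],[0,0,0],[0,0,0]])

```text
time: 14.62
tool_pos: [0.3892, -0.3381, 0.225]
tool_rot: [0.489, -0.487, 0.512, -0.512]
contact_force: [0.5, 0.5, -0.7]
finger_gap: 0.0438
```

```bash
python3 - <<'E'
from h import *
i,K,R,o=snap("w5"); go([.4508,-.344,.06],-93)
save("w5c",cv2.resize(i[0:235,190:460],None,fx=2.5,fy=2.5,interpolation=cv2.INTER_CUBIC))
E
```

```text
pos [ 0.3899 -0.3379  0.2249] yaw -92.7 tilt [ 0.     0.002 -1.   ] turn_y rad 0.005 then shift cm [ 0.32 16.49  6.11] len 17.6 j7 -0.8 t 14.7
```

View pics/w5c.png

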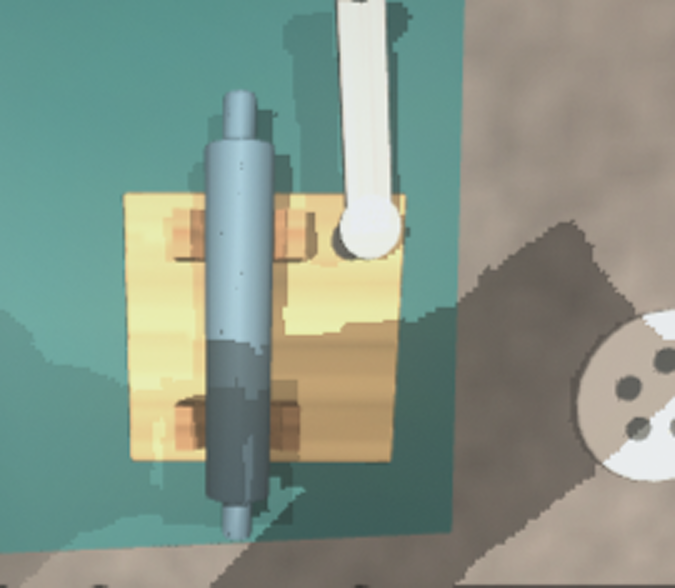

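```bash
python3 - <<'E'
from h import *
i,K,R,o=load("w5"); f=lambda p:np.array(p)/2.5+[190,0]
L=ray(f([[206,143],[206,495]]),K,R,o,.036); Q=ray(f([[273,143],[269,495]]),K,R,o,.036)
print(L.round(4).tolist(),Q.round(4).tolist(),np.linalg.norm(L-Q,axis=1))
M=(L+Q)/2; print("ends",M.round(4).tolist(),"len",np.linalg.norm(M[0]-M[1]),"mid",M.mean(0),"yaw",np.degrees(np.arctan2(*(M[0]-M[1])[1::-1])))
pv=ray(f([370,226]),K,R,o,.061)[0]; print("pivot",pv, "strap end dir", ray(f([[340,0],[388,0],[346,190],[392,190]]),K,R,o,.061).round(4).tolist())
v=[]
E
```

```text
[[0.5285, -0.3345, 0.036], [0.3784, -0.3261, 0.036]] [[0.5272, -0.3623, 0.036], [0.377, -0.3554, 0.036]] [0.02790627 0.02931039]
ends [[0.5278, -0.3484, 0.036], [0.3777, -0.3407, 0.036]] len 0.15029969389535694 mid [ 0.45278562 -0.34456978  0.036     ] yaw -2.9162159450906047
pivot [ 0.49016559 -0.39825427  0.061     ] strap end dir [[0.5697, -0.3873, 0.061], [0.5688, -0.4051, 0.061], [0.5039, -0.3889, 0.061], [0.503, -0.4069, 0.061]]
```

Request:
send_rows(xyz=[[0,0,0],[1.26,0,3.7],[1.26,0,3.7],[1.27,0,3.7],[1.27,0,3.7],[1.26,0,3.67],[0,0,0],[0,3.7,0],[0,3.7,0],[0,3.7,0],[0,3.3,0],[0,1.5,0]], twist=[[0,-0.073,0],[0,0,0],[0,0,0],[0,0,0],[0,0,0],[0,0,0],[0,0,0],[0,0,0],[0,0,0],[0,0,0],[0,0,0],[0,0,0]], grip=3.0)

```text
time: 15.67
tool_pos: [0.5689, -0.3942, 0.0602]
tool_rot: [-0.505, 0.507, -0.497, 0.491]
contact_force: [0.1, 0.5, -0.2]
finger_gap: 0.03
```

Request:
send_rows(xyz=[[0,0,0],[-1.02,0,-0.06],[-1.02,0,-0.06],[-1.02,0,-0.06],[-1.02,0,-0.06],[-1.02,0,-0.06],[-1.02,0,-0.06],[-1.02,0,-0.06],[-1.02,0,-0.06],[-1.02,0,-0.06],[0,0,0]], twist=[[0,0,0],[0,-0.119,0],[0,-0.119,0],[0,-0.119,0],[0,-0.119,0],[0,-0.119,0],[0,-0.119,0],[0,-0.119,0],[0,-0.119,0],[0,-0.119,0],[0,0,0]])

```text
time: 16.58
tool_pos: [0.524, -0.3225, 0.0694]
tool_rot: [-0.687, 0.688, -0.164, 0.166]
contact_force: [-0.0, -0.7, -0.0]
finger_gap: 0.03
```

```bash
python3 - <<'E'
from h import *
P=np.array([.4902,-.3984]); a=np.radians(90)
go([*(P+.086*np.array([np.cos(a),np.sin(a)])),.066],0)
p,_=pose(); d=p[:2]-P; print(np.linalg.norm(d),np.degrees(np.arctan2(d[1],d[0])))
E
```

```text
pos [ 0.524  -0.3225  0.0694] yaw -27.0 tilt [ 0.002 -0.001 -1.   ] turn_y rad -0.472 then shift cm [-3.38  0.33  1.01] len 3.5 j7 0.31 t 16.6
0.08310170488598198 65.97281477487842
```

Request:
send_rows(xyz=[[-0.9,0,0.05],[-0.9,0,0.02],[-0.9,0,0.02],[-0.9,0,0.02],[0,0,0],[0,0,0],[0.3,0,0],[0,-3.5,0],[0,-3.5,0],[0,-3.5,0],[0,-3.5,0],[0,-3.5,0]], twist=[[0,-0.1,0],[0,-0.1,0],[0,-0.1,0],[0,-0.1,0],[0,0,0],[0,0,0],[0,0,0],[0,0,0],[0,0,0],[0,0,0],[0,0,0],[0,0,0]])

```text
time: 17.58
tool_pos: [0.4943, -0.3096, 0.2447]
tool_rot: [-0.706, 0.707, -0.028, 0.029]
contact_force: [2.2, -0.3, 0.2]
finger_gap: 0.0303
```

```bash
python3 - <<'E'
from h import *
go([.30,-.35,.3],-25)
f=np.load("top0.npz");_,K,R,o=[f[k] for k in"iKRo"]
it=cap("top")[0]; save("t2",cv2.resize(it[130:305,150:470],None,fx=2.5,fy=2.5,interpolation=cv2.INTER_CUBIC))
E
```

```text
pos [ 0.4943 -0.3096  0.2447] yaw -4.6 tilt [ 0.001 -0.002 -1.   ] turn_y rad 0.356 then shift cm [-15.9   -5.53 -11.88] len 20.6 j7 0.56 t 17.6
```

View pics/t2.png

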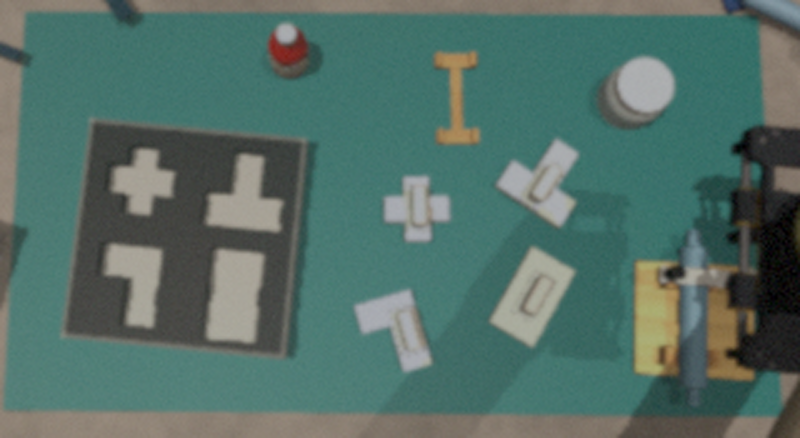

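Request:
send_rows(xyz=[[0,0,0],[0,0,0],[0,0,0],[0,0,0],[0,0,0],[0,0,0],[0,0,0],[0,0,0],[0,0,0],[0,0,0],[0,0,0],[0,0,0]], twist=[[0,-0.12,0],[0,-0.12,0],[0,-0.12,0],[0,-0.12,0],[0,-0.12,0],[0,-0.12,0],[0,-0.12,0],[0,-0.12,0],[0,-0.12,0],[0,-0.12,0],[0,-0.12,0],[0,-0.12,0]], grip=5)

```text
time: 18.63
tool_pos: [0.4945, -0.3097, 0.2425]
tool_rot: [-0.548, 0.549, 0.446, -0.446]
contact_force: [-0.4, 0.0, 0.4]
finger_gap: 0.0497
```

Request:
send_rows(xyz=[[0,0,0],[3.57,0,-0.62],[3.57,0,-0.62],[3.57,0,-0.62],[3.57,0,-0.62],[3.57,0,-0.62],[3.57,0,-0.62],[0,0,0],[0,0,0],[0,0,0]], twist=[[0,-0.12,0],[0,0,0],[0,0,0],[0,0,0],[0,0,0],[0,0,0],[0,0,0],[0,0,0],[0,0,0],[0,0,0]])

```text
time: 19.47
tool_pos: [0.5498, -0.1001, 0.2423]
tool_rot: [-0.521, 0.522, 0.477, -0.477]
contact_force: [-0.0, -0.6, -0.2]
finger_gap: 0.0505
```

```bash
python3 - <<'E'
from h import *
i,K,R,o=snap("w6"); go([.473,-.174,.1],59)
save("w6c",cv2.resize(i[:235],(800,336),interpolation=cv2.INTER_CUBIC))
E
```

```text
pos [ 0.5495 -0.1008  0.2423] yaw 84.8 tilt [ 0.    -0.002 -1.   ] turn_y rad 0.451 then shift cm [-10.19  14.24   2.8 ] len 17.7 j7 1.64 t 19.5
```

View pics/w6c.png

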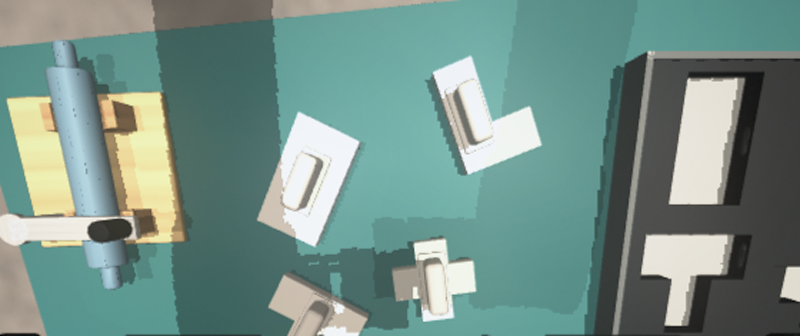

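Request:
send_rows(xyz=[[0,0,0],[0,0,0],[0,0,0],[0,0,0],[-3.4,2,-1.33],[-3.4,2,-1.33],[-3.4,2,-1.33],[0,0,0],[0,0,0],[0,0,0]], twist=[[0,0.113,0],[0,0.113,0],[0,0.113,0],[0,0.113,0],[0,0,0],[0,0,0],[0,0,0],[0,0,0],[0,0,0],[0,0,0]])

```text
time: 20.35
tool_pos: [0.5312, -0.2085, 0.1826]
tool_rot: [-0.615, 0.616, 0.348, -0.348]
contact_force: [-0.0, 0.3, 0.3]
finger_gap: 0.0498
```

```bash
cat >> h.py <<'E'
SH={"smoother":[(-48,-27),(48,-27),(48,27),(-48,27)],
 "blossom":[(-36,-14),(-14,-14),(-14,-36),(14,-36),(14,-14),(36,-14),(36,14),(14,14),(14,36),(-14,36),(-14,14),(-36,14)],
 "boot":[(-42,-16),(42,-16),(42,48),(10,48),(10,16),(-42,16)],
 "tee":[(-27,-42),(7,-42),(7,-15),(55,-15),(55,15),(7,15),(7,42),(-27,42)]}
def measure(name,img,K,R,o,z,guess,thr=None,yaw0=0,hi=None,rad=.09,dbg=False):
    """white blob near guess on plane z -> outline -> origin & yaw, from bounding box at the yaw where edges align"""
    hsv=cv2.cvtColor(img,cv2.COLOR_RGB2HSV).astype(int); H,S,V=hsv[...,0],hsv[...,1],hsv[...,2]
    m=((S<70)&(V>(thr or 100))).astype(np.uint8); m[228:]=0
    m=cv2.morphologyEx(m,cv2.MORPH_OPEN,np.ones((3,3))); m=cv2.morphologyEx(m,cv2.MORPH_CLOSE,np.ones((5,5)))
    n,l,s,c=cv2.connectedComponentsWithStats(m)
    w=ray(c,K,R,o,z)[:,:2]; ok=[k for k in range(1,n) if s[k,4]>400 and np.linalg.norm(w[k]-guess)<rad]
    k=min(ok,key=lambda k:np.linalg.norm(w[k]-guess))
    if dbg: d=img.copy(); d[(l==k)]=d[l==k]//2+[127,0,0]; save(dbg,d)
    cn=max(cv2.findContours((l==k).astype(np.uint8),cv2.RETR_EXTERNAL,cv2.CHAIN_APPROX_NONE)[0],key=len)[:,0].astype(float)
    mm=np.argwhere(l==k)[:,::-1]
    P=ray(cn,K,R,o,z)[:,:2]*1000; A=ray(mm,K,R,o,z)[:,:2]*1000
    sh=np.array(SH[name],float)
    # yaw: edge directions concentrate -> minimise summed spread of the outline's 1D projections near bounds
    def box(a):
        r=np.radians(a); q=P@np.array([[np.cos(r),-np.sin(r)],[np.sin(r),np.cos(r)]]); return q
    best=max(np.arange(yaw0-12,yaw0+12.1,.25),key=lambda a:sum((np.histogram(box(a)[:,j],bins=np.arange(box(a)[:,j].min(),box(a)[:,j].max()+1.5,1.5))[0].astype(float)**2).sum() for j in(0,1)))
    q=box(best); lo,hi_=np.percentile(q,1,axis=0),np.percentile(q,99,axis=0)
    sz=hi_-lo; c0=(lo+hi_)/2-(sh.max(0)+sh.min(0))/2
    r=np.radians(best); M=np.array([[np.cos(r),-np.sin(r)],[np.sin(r),np.cos(r)]])
    area=cv2.contourArea(sh.astype(np.float32)); x,y=sh.T; x2,y2=np.roll(x,-1),np.roll(y,-1); cr=x*y2-x2*y
    cen=np.array([((x+x2)*cr).sum(),((y+y2)*cr).sum()])/(3*cr.sum())
    c1=A.mean(0)-M@cen
    print(name,"yaw",best,"size",sz.round(1),"want",np.ptp(sh,axis=0),"origin(box)",(M@c0).round(1),"origin(centroid)",c1.round(1),"px",s[k,4],"cam",o[:2].round(3))
    return M@c0/1000,best
E
python3 - <<'E'
from h import *
i,K,R,o=snap("w7")
measure("smoother",i,K,R,o,.02,[.473,-.174],yaw0=-30.5,dbg="d7"); go([.473,-.174,.1],59)
i,K,R,o=load("w6")
measure("smoother",i,K,R,o,.02,[.473,-.174],yaw0=-30.5);measure("blossom",i,K,R,o,.02,[.57,-.047],yaw0=-2);measure("boot",i,K,R,o,.02,[.439,-.023],yaw0=17)
E
```

```text
smoother yaw -30.5 size [96.9 55.9] want [96. 54.] origin(box) [ 474.2 -174.9] origin(centroid) [ 472.7 -173.7] px 5421 cam [ 0.472 -0.173]
pos [ 0.5317 -0.2075  0.183 ] yaw 59.1 tilt [ 0.001 -0.001 -1.   ] turn_y rad 0.001 then shift cm [-0.15  8.29  6.77] len 10.7 j7 1.43 t 20.4
smoother yaw -30.5 size [97.4 57.1] want [96. 54.] origin(box) [ 474.7 -174.2] origin(centroid) [ 473.3 -173.6] px 3981 cam [ 0.482 -0.093]
blossom yaw 3.25 size [74.9 73.6] want [72. 72.] origin(box) [568.4 -74.1] origin(centroid) [567.7 -74. ] px 2208 cam [ 0.482 -0.093]
boot yaw 16.25 size [85.3 67.5] want [84. 64.] origin(box) [436.2 -36.7] origin(centroid) [434.9 -37. ] px 3263 cam [ 0.482 -0.093]
```

View pics/d7.png

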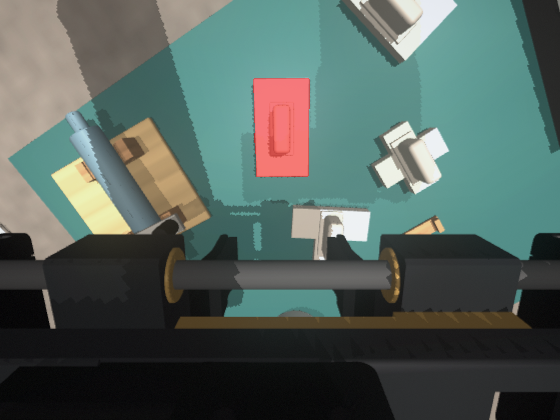

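Request:
send_rows(xyz=[[-0.14,0,2.2],[0,0,2.2],[0,0,2.3],[0,0,0],[0,3.5,0],[0,3.5,0],[0,3.5,0],[0,3,0],[0,1.6,0],[0,0.95,0],[0,0,0],[0,0,0]], twist=[[0,0,0],[0,0,0],[0,0,0],[0,0,0],[0,0,0],[0,0,0],[0,0,0],[0,0,0],[0,0,0],[0,0,0],[0,0,0],[0,0,0]], grip=3.5)

```text
time: 21.4
tool_pos: [0.4743, -0.1743, 0.0226]
tool_rot: [-0.614, 0.616, 0.349, -0.349]
contact_force: [0.8, 0.0, 0.2]
finger_gap: 0.0347
```

Request:
send_rows(xyz=[[0,0,0],[0,0,0],[0,0,0],[0,0,0],[0,0,0],[0,-2,0],[0,-3,0],[0,-3.5,0],[0,-3.5,0],[0,0,0]], twist=[[0,0,0],[0,0,0],[0,0,0],[0,0,0],[0,0,0],[0,0,0],[0,0,0],[0,0,0],[0,0,0],[0,0,0]], grip=0.8)

```text
time: 22.23
tool_pos: [0.4762, -0.1756, 0.1482]
tool_rot: [-0.613, 0.618, 0.351, -0.346]
contact_force: [0.9, -0.1, -1.0]
finger_gap: 0.0161
```

```bash
python3 - <<'E'
from h import *
# rect cutout guess (.471,.155), hover camera over it with yaw 85.3
z=np.array([-np.sin(np.radians(85.3)),np.cos(np.radians(85.3))])
t=np.array([.471,.155])-.068*z; print(t); go([*t,.22],85.3)
E
```

```text
[0.53877134 0.14942818]
pos [ 0.4762 -0.1756  0.1482] yaw 59.1 tilt [ 0.009 -0.002 -1.   ] turn_y rad -0.458 then shift cm [32.89 -7.2  -3.64] len 33.9 j7 1.36 t 22.2
```

Request:
send_rows(xyz=[[0,0,0],[0,0,0],[0,0,0],[0,0,0],[3.65,-1.2,-0.4],[3.65,-1.2,-0.4],[3.65,-1.2,-0.4],[3.65,-1.2,-0.4],[3.65,-1.2,-0.4],[3.65,-1.2,-0.4],[3.65,0,-0.4],[3.65,0,-0.4]], twist=[[0,-0.115,0],[0,-0.115,0],[0,-0.115,0],[0,-0.113,0],[0,0,0],[0,0,0],[0,0,0],[0,0,0],[0,0,0],[0,0,0],[0,0,0],[0,0,0]])

```text
time: 23.23
tool_pos: [0.529, 0.116, 0.2142]
tool_rot: [-0.519, 0.52, 0.48, -0.479]
contact_force: [1.3, -1.1, -1.7]
finger_gap: 0.0161
```

Request:
send_rows(xyz=[[3.7,0,-0.4],[0,0,0],[0,0,0],[0,0,0]], twist=[[0,0,0],[0,0,0],[0,0,0],[0,0,0]])

```text
time: 23.57
tool_pos: [0.5355, 0.1502, 0.213]
tool_rot: [-0.519, 0.52, 0.479, -0.48]
contact_force: [-0.2, -0.6, -0.8]
finger_gap: 0.016
```

```bash
python3 - <<'E'
from h import *
i,K,R,o=snap("w8"); print(obs()["finger_gap"])
measure("smoother",i,K,R,o,.014,[.471,.155],yaw0=-4.7,thr=120)
measure("boot",i,K,R,o,.014,[.489,.263],yaw0=-4.7,thr=120,dbg="d8"); go([.473,.155,.1],85.3)
E
```

```text
0.01577170148439641
smoother yaw -5.199999999999999 size [182.1 261.3] want [96. 54.] origin(box) [501.2 214.5] origin(centroid) [501.8 165.7] px 13408 cam [0.467 0.156]
boot yaw -4.949999999999999 size [87.1 63.1] want [84. 64.] origin(box) [482.1 256.9] origin(centroid) [481.4 257.2] px 3057 cam [0.467 0.156]
pos [0.5356 0.1494 0.2133] yaw 85.3 tilt [-0.    -0.002 -1.   ] turn_y rad -0.001 then shift cm [ 0.06 11.32  6.29] len 13.0 j7 1.17 t 23.6
```

View pics/d8.png

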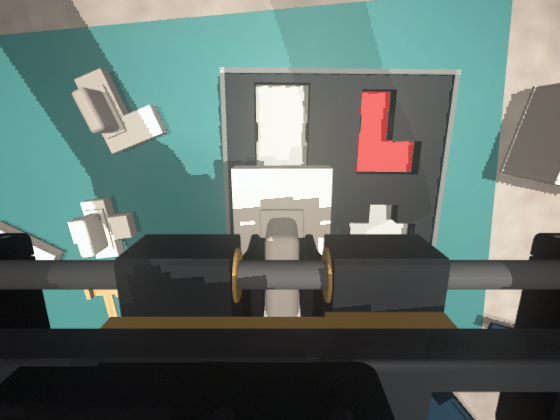

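Request:
send_rows(xyz=[[0,0,-3],[0,0,0],[0,0,0],[0,0,0]], twist=[[0,0,0],[0,0,0],[0,0,0],[0,0,0]])

```text
time: 23.95
tool_pos: [0.5654, 0.1471, 0.2135]
tool_rot: [-0.52, 0.521, 0.478, -0.479]
contact_force: [-0.6, -0.2, -0.8]
finger_gap: 0.0155
```

```bash
python3 - <<'E'
from h import *
i,K,R,o=snap("w9")
measure("smoother",i,K,R,o,.014,[.471,.155],yaw0=-4.7,thr=120)
measure("boot",i,K,R,o,.014,[.489,.263],yaw0=-4.7,thr=120); 
# rim: outer outline corners from columns: gather rim edge lines via mat/tray boundary
hsv=cv2.cvtColor(i,cv2.COLOR_RGB2HSV).astype(int); t=((hsv[...,0]>75)&(hsv[...,0]<100)&(hsv[...,1]>80)).astype(np.uint8)
def last(y,x0,step):
    x=x0
    while 0<x<559 and not t[y,x]: x+=step
    return x-step/2
pl=[(last(y,260,-1),y) for y in range(100,150,5)]; pr=[(last(y,400,1),y) for y in range(100,150,5)]
def lastv(x):
    y=np.where(t[:110,x])[0].max(); return y+.5
pt=[(x,lastv(x)) for x in range(245,440,10)]
for nm,p in(("left",pl),("right",pr),("top",pt)):
    W=ray(p,K,R,o,.037)[:,:2]; d=W-np.median(W,axis=0); vx,vy,_,_=cv2.fitLine(W.astype(np.float32),cv2.DIST_HUBER,0,.001,.001).ravel(); print(nm,W[0].round(4),W[-1].round(4),np.degrees(np.arctan2(vy,vx)).round(2))
go([.473,.155,.1],85.3)
E
```

```text
smoother yaw -4.949999999999999 size [99.2 58.2] want [96. 54.] origin(box) [472.6 154.3] origin(centroid) [471.  154.3] px 4911 cam [0.497 0.153]
boot yaw -5.199999999999999 size [87.8 63.4] want [84. 64.] origin(box) [482.3 257. ] origin(centroid) [481.5 257.4] px 3279 cam [0.497 0.153]
left [0.4652 0.0905] [0.5108 0.0865] -5.21
right [0.4855 0.3352] [0.5311 0.3315] -4.98
top [0.4056 0.1238] [0.422  0.3105] 84.88
pos [0.5652 0.1475 0.2137] yaw 85.3 tilt [ 0.    -0.001 -1.   ] turn_y rad -0.0 then shift cm [1.000e-02 1.136e+01 9.260e+00] len 14.7 j7 1.2 t 24.0
```

Request:
send_rows(xyz=[[-0.1,0,3.1],[0,0,3.1],[0,0,3.1],[0,0,0],[0,3.5,0],[0,3.5,0],[0,3.5,0],[0,3.0,0],[0,1.3,0],[0,0,0],[0,0,0]], twist=[[0,0.005,0],[0,0,0],[0,0,0],[0,0,0],[0,0,0],[0,0,0],[0,0,0],[0,0,0],[0,0,0],[0,0,0],[0,0,0]])

```text
time: 24.92
tool_pos: [0.4726, 0.1547, 0.0658]
tool_rot: [-0.521, 0.521, 0.478, -0.478]
contact_force: [0.2, -0.3, -1.3]
finger_gap: 0.0156
```

```bash
python3 - <<'E'
from h import *
go([.4727,.1543,.05],84.95); print(obs()["finger_gap"])
E
```

```text
pos [0.4726 0.1547 0.0658] yaw 85.1 tilt [-0.    -0.001 -1.   ] turn_y rad 0.002 then shift cm [-0.03  1.58 -0.01] len 1.6 j7 1.11 t 24.9
0.015580818630432603
```

Request:
send_rows(xyz=[[0,0.5,0],[0,0.5,0],[0,0.5,0],[0,0.4,0],[0,0,0]], twist=[[0,0,0],[0,0,0],[0,0,0],[0,0,0],[0,0,0]])

```text
time: 25.33
tool_pos: [0.4727, 0.1546, 0.046]
tool_rot: [-0.521, 0.521, 0.478, -0.478]
contact_force: [0.6, -0.5, -0.2]
finger_gap: 0.0159
```

Request:
send_rows(xyz=[[0,0.3,0],[0,0.3,0],[0,0.2,0],[0,0.2,0],[0,0,0]], twist=[[0,0,0],[0,0,0],[0,0,0],[0,0,0],[0,0,0]])

```text
time: 25.75
tool_pos: [0.4729, 0.1548, 0.0363]
tool_rot: [-0.521, 0.522, 0.478, -0.478]
contact_force: [1.9, -0.2, -1.6]
finger_gap: 0.0161
```

Request:
send_rows(xyz=[[0,0.15,0],[0,0.15,0],[0,0,0],[0,0,0]], twist=[[0,0,0],[0,0,0],[0,0,0],[0,0,0]])

```text
time: 26.08
tool_pos: [0.4733, 0.1548, 0.0358]
tool_rot: [-0.521, 0.521, 0.478, -0.478]
contact_force: [-11.2, -5.9, 32.2]
finger_gap: 0.0157
```

Request:
send_rows(xyz=[[0,0,0],[0,0,0],[0,0,0],[0,-2,0],[0,-3.5,0],[0,-3.5,0],[0,-3.5,0],[0,-3.5,0],[0,-2,0]], twist=[[0,0,0],[0,0,0],[0,0,0],[0,0,0],[0,0,0],[0,0,0],[0,0,0],[0,0,0],[0,0,0]], grip=3.5)

```text
time: 26.83
tool_pos: [0.4737, 0.1556, 0.2174]
tool_rot: [-0.52, 0.522, 0.479, -0.477]
contact_force: [0.5, -0.0, -0.4]
finger_gap: 0.0352
```

Request:
send_rows(xyz=[[1.3,0,-3.1],[1.3,0,-3.1],[1.3,0,-3.1],[1.3,0,-3.1],[0,0,0],[0,0,0],[0,0,0]], twist=[[0,0,0],[0,0,0],[0,0,0],[0,0,0],[0,0,0],[0,0,0],[0,0,0]])

```text
time: 27.42
tool_pos: [0.6004, 0.196, 0.213]
tool_rot: [-0.521, 0.521, 0.477, -0.479]
contact_force: [-0.5, -0.8, 0.0]
finger_gap: 0.0351
```

```bash
python3 - <<'E'
from h import *
i,K,R,o=snap("w10")
for nm,z,g in(("smoother",.034,[.472,.154]),("boot",.014,[.485,.26]),("tee",.014,[.587,.145]),("blossom",.014,[.598,.26])):
    try: measure(nm,i,K,R,o,z,g,yaw0=-5,thr=120,rad=.05)
    except Exception as e: print(nm,e)
go([.66,.2,.22],85)
E
```

```text
smoother yaw -5.25 size [97.9 56.4] want [96. 54.] origin(box) [474.2 155.3] origin(centroid) [472.1 155.4] px 5660 cam [0.532 0.202]
boot yaw -5.25 size [86.7 66. ] want [84. 64.] origin(box) [481.6 255.4] origin(centroid) [480.6 255.7] px 3640 cam [0.532 0.202]
tee yaw -4.75 size [84.7 87.4] want [82. 84.] origin(box) [574.8 145.2] origin(centroid) [573.9 144.4] px 3384 cam [0.532 0.202]
blossom yaw -4.75 size [74.  73.2] want [72. 72.] origin(box) [600.3 261.1] origin(centroid) [599.8 261.5] px 2454 cam [0.532 0.202]
pos [0.6002 0.196  0.2136] yaw 85.1 tilt [ 0.    -0.001 -1.   ] turn_y rad 0.001 then shift cm [ 0.92 -0.64 -5.92] len 6.0 j7 1.15 t 27.5
```

Request:
send_rows(xyz=[[0.5,0,-3.0],[0.5,0,-3.0],[0,0,0],[0,0,0],[0,0,0]], twist=[[0,0,0],[0,0,0],[0,0,0],[0,0,0],[0,0,0]])

```text
time: 27.88
tool_pos: [0.6607, 0.2008, 0.2141]
tool_rot: [-0.521, 0.521, 0.478, -0.478]
contact_force: [-0.5, -0.3, -0.5]
finger_gap: 0.0349
```

```bash
python3 - <<'E'
from h import *
i,K,R,o=snap("w11")
for nm,z,g in(("tee",.014,[.587,.145]),("blossom",.014,[.598,.26])):
    measure(nm,i,K,R,o,z,g,yaw0=-5,thr=120,rad=.05)
go([.555,.26,.22],85)
E
```

```text
tee yaw -5.0 size [84.6 86.9] want [82. 84.] origin(box) [575.5 144.9] origin(centroid) [574.4 144.3] px 3910 cam [0.592 0.207]
blossom yaw -5.0 size [74.7 74.4] want [72. 72.] origin(box) [599.8 260.6] origin(centroid) [599.1 261.3] px 2916 cam [0.592 0.207]
pos [0.6606 0.201  0.2144] yaw 85.1 tilt [ 0.001 -0.    -1.   ] turn_y rad 0.001 then shift cm [ 4.96 -0.57 11.04] len 12.1 j7 1.19 t 27.9
```

Request:
send_rows(xyz=[[2.4,0,3.5],[2.4,0,3.5],[0,0,3.5],[0,0,0],[0,0,0],[0,0,0]], twist=[[0,0,0],[0,0,0],[0,0,0],[0,0,0],[0,0,0],[0,0,0]])

```text
time: 28.43
tool_pos: [0.5622, 0.2566, 0.2147]
tool_rot: [-0.521, 0.522, 0.478, -0.477]
contact_force: [0.8, -0.8, 1.0]
finger_gap: 0.0351
```

```bash
python3 - <<'E'
from h import *
i,K,R,o=snap("w12")
measure("boot",i,K,R,o,.014,[.485,.26],yaw0=-5,thr=120,rad=.05)
# hover camera over boot tool (.439,-.033), yaw 106.5-> jaws
y=np.radians(106.3); z=np.array([-np.sin(y),np.cos(y)]); t=np.array([.439,-.035])-.068*z; print(t); go([*t,.2],106.3)
E
```

```text
boot yaw -4.75 size [87.4 67. ] want [84. 64.] origin(box) [481.9 254.6] origin(centroid) [480.8 254.7] px 3402 cam [0.494 0.263]
[ 0.50426676 -0.01591466]
pos [0.5628 0.2562 0.2145] yaw 85.0 tilt [ 0.002 -0.001 -1.   ] turn_y rad -0.372 then shift cm [-24.47   1.45  13.26] len 27.9 j7 1.03 t 28.5
```

Request:
send_rows(xyz=[[0,0,0],[0,0,0],[0,0,0],[-3.5,0.4,1.9],[-3.5,0.4,1.9],[-3.5,0.4,1.9],[-3.5,0.4,1.9],[-3.5,0.4,1.9],[-3.5,0.4,1.9],[-3.5,0.4,1.9],[0,0,0],[0,0,0]], twist=[[0,-0.124,0],[0,-0.124,0],[0,-0.124,0],[0,0,0],[0,0,0],[0,0,0],[0,0,0],[0,0,0],[0,0,0],[0,0,0],[0,0,0],[0,0,0]])

```text
time: 29.48
tool_pos: [0.5038, -0.019, 0.1861]
tool_rot: [0.425, -0.426, -0.565, 0.565]
contact_force: [-0.4, 1.1, -0.4]
finger_gap: 0.0347
```

```bash
python3 - <<'E'
from h import *
i,K,R,o=snap("w13")
c,y=measure("boot",i,K,R,o,.02,[.439,-.025],yaw0=17,rad=.05)
go([*c,.0225],y+90)
E
```

```text
boot yaw 16.25 size [84.3 65.4] want [84. 64.] origin(box) [435.8 -35.8] origin(centroid) [434.4 -36.5] px 3835 cam [ 0.438 -0.038]
pos [ 0.5042 -0.0168  0.1861] yaw 106.2 tilt [ 0.001 -0.001 -1.   ] turn_y rad -0.001 then shift cm [ 0.11 16.36  7.11] len 17.8 j7 1.82 t 29.5
```

Request:
send_rows(xyz=[[0.1,0,2.4],[0,0,2.4],[0,0,2.3],[0,0,0],[0,3.5,0],[0,3.5,0],[0,3.5,0],[0,3,0],[0,1.8,0],[0,1.05,0],[0,0,0],[0,0,0]], twist=[[0,0,0],[0,0,0],[0,0,0],[0,0,0],[0,0,0],[0,0,0],[0,0,0],[0,0,0],[0,0,0],[0,0,0],[0,0,0],[0,0,0]])

```text
time: 30.53
tool_pos: [0.4359, -0.0342, 0.0222]
tool_rot: [0.423, -0.424, -0.566, 0.567]
contact_force: [-0.3, -0.1, 0.2]
finger_gap: 0.0351
```

Request:
send_rows(xyz=[[0,0,0],[0,0,0],[0,0,0],[0,0,0],[0,0,0],[0,-2,0],[0,-3,0],[0,-3.5,0],[0,-3,0],[0,0,0],[0,0,0]], twist=[[0,0,0],[0,0,0],[0,0,0],[0,0,0],[0,0,0],[0,0,0],[0,0,0],[0,0,0],[0,0,0],[0,0.12,0],[0,0.12,0]], grip=0.8)

```text
time: 31.45
tool_pos: [0.4364, -0.0347, 0.1393]
tool_rot: [-0.489, 0.491, 0.511, -0.509]
contact_force: [0.3, -1.1, -1.5]
finger_gap: 0.0158
```

```bash
python3 - <<'E'
from h import *
go([.4816,.2546,.135],85.0); print(obs()["finger_gap"])
E
```

```text
pos [ 0.4364 -0.0347  0.1393] yaw 92.3 tilt [ 0.004 -0.    -1.   ] turn_y rad 0.128 then shift cm [29.22  0.44 -1.98] len 29.3 j7 1.58 t 31.4
0.015823864191966797
```

Request:
send_rows(xyz=[[0,0,0],[3.65,0,-0.25],[3.65,0,-0.25],[3.65,0,-0.25],[3.65,0,-0.25],[3.65,0,-0.25],[3.65,0,-0.25],[3.65,0,-0.25],[3.65,0,-0.25],[0,0,0],[0,0,0]], twist=[[0,0.12,0],[0,0,0],[0,0,0],[0,0,0],[0,0,0],[0,0,0],[0,0,0],[0,0,0],[0,0,0],[0,0,0],[0,0,0]])

```text
time: 32.37
tool_pos: [0.4762, 0.257, 0.1364]
tool_rot: [-0.517, 0.518, 0.482, -0.482]
contact_force: [-0.9, -1.2, -1.0]
finger_gap: 0.0156
```

```bash
python3 - <<'E'
from h import *
go([.4816,.2546,.06],85.0); print(obs()["finger_gap"])
E
```

```text
pos [0.4762 0.257  0.1364] yaw 86.0 tilt [-0.    -0.001 -1.   ] turn_y rad 0.017 then shift cm [-0.18  7.64 -0.56] len 7.7 j7 0.93 t 32.4
0.015589623476972011
```

Request:
send_rows(xyz=[[-0.18,0,-0.56],[0,3.5,0],[0,3.0,0],[0,0.8,0],[0,0,0],[0,0.5,0],[0,0.5,0],[0,0.5,0],[0,0.3,0],[0,0,0]], twist=[[0,0.017,0],[0,0,0],[0,0,0],[0,0,0],[0,0,0],[0,0,0],[0,0,0],[0,0,0],[0,0,0],[0,0,0]])

```text
time: 33.2
tool_pos: [0.4828, 0.2534, 0.0464]
tool_rot: [-0.522, 0.523, 0.477, -0.476]
contact_force: [0.3, 3.7, -0.5]
finger_gap: 0.0157
```

Request:
send_rows(xyz=[[0,0.3,0],[0,0.2,0],[0,0.2,0],[0,0.2,0],[0,0,0],[0,0,0]], twist=[[0,0,0],[0,0,0],[0,0,0],[0,0,0],[0,0,0],[0,0,0]])

```text
time: 33.7
tool_pos: [0.4829, 0.2532, 0.0373]
tool_rot: [-0.522, 0.523, 0.477, -0.476]
contact_force: [0.9, 4.6, 4.0]
finger_gap: 0.0157
```

Request:
send_rows(xyz=[[0,0.15,0],[0,0.15,0],[0,0.1,0],[0,0,0],[0,0,0]], twist=[[0,0,0],[0,0,0],[0,0,0],[0,0,0],[0,0,0]])

```text
time: 34.12
tool_pos: [0.4837, 0.2532, 0.0363]
tool_rot: [-0.522, 0.523, 0.477, -0.476]
contact_force: [-9.0, -2.0, 36.2]
finger_gap: 0.0158
```

Request:
send_rows(xyz=[[0,0,0],[0,0,0],[0,0,0],[0,-2,0],[0,-3.5,0],[0,-3.5,0],[0,-3.5,0],[0,-2.5,0],[0,0,0],[0,0,0],[0,0,0],[0,0,0]], twist=[[0,0,0],[0,0,0],[0,0,0],[0,0,0],[0,0,0],[0,0,0],[0,0,0],[0,0,0],[0,0.118,0],[0,0.118,0],[0,0.118,0],[0,0.118,0]], grip=3.5)

```text
time: 35.12
tool_pos: [0.4821, 0.2514, 0.1823]
tool_rot: [-0.62, 0.621, 0.338, -0.34]
contact_force: [-1.9, 0.5, 0.4]
finger_gap: 0.0349
```

Request:
send_rows(xyz=[[-2.63,0,-3.1],[-2.63,0,-3.1],[-2.63,0,-3.1],[-2.63,0,-3.1],[-2.63,0,-3.1],[-2.63,0,-3.1],[-2.63,0,-3.1],[-2.63,0,-3.1],[-2.63,0,-3.1],[-2.63,0,-3.1],[-2.63,0,-3.1],[-2.63,0,-3.1]], twist=[[0,0,0],[0,0,0],[0,0,0],[0,0,0],[0,0,0],[0,0,0],[0,0,0],[0,0,0],[0,0,0],[0,0,0],[0,0,0],[0,0,0]])

```text
time: 36.12
tool_pos: [0.6275, -0.2154, 0.1828]
tool_rot: [-0.619, 0.62, 0.34, -0.342]
contact_force: [0.7, 0.2, 0.5]
finger_gap: 0.0352
```

Request:
send_rows(xyz=[[0,0,-2.8],[0,0,0],[0,0,0],[0,0,0]], twist=[[0,0,0],[0,0,0],[0,0,0],[0,0,0]])

```text
time: 36.45
tool_pos: [0.6511, -0.2274, 0.1827]
tool_rot: [0.619, -0.619, -0.341, 0.342]
contact_force: [-0.4, 0.5, -0.9]
finger_gap: 0.0347
```

```bash
python3 - <<'E'
from h import *
i,K,R,o=snap("w14")
c,y=measure("tee",i,K,R,o,.02,[.60,-.19],yaw0=-33,rad=.05,dbg="d14")
go([*c,.0225],y+90)
E
```

```text
tee yaw -34.25 size [83.3 84.9] want [82. 84.] origin(box) [ 597.6 -186.6] origin(centroid) [ 596.9 -186.2] px 4589 cam [ 0.594 -0.19 ]
pos [ 0.6513 -0.2269  0.1832] yaw 57.8 tilt [-0.001 -0.001 -1.   ] turn_y rad 0.035 then shift cm [ 0.32 16.07  6.7 ] len 17.4 j7 1.41 t 36.5
```

Request:
send_rows(xyz=[[0.32,0,2.2],[0,0,2.2],[0,0,2.3],[0,0,0],[0,3.5,0],[0,3.5,0],[0,3.5,0],[0,3,0],[0,1.6,0],[0,0.95,0],[0,0,0],[0,0,0]], twist=[[0,0.035,0],[0,0,0],[0,0,0],[0,0,0],[0,0,0],[0,0,0],[0,0,0],[0,0,0],[0,0,0],[0,0,0],[0,0,0],[0,0,0]])

```text
time: 37.5
tool_pos: [0.5984, -0.1878, 0.0237]
tool_rot: [-0.624, 0.626, 0.331, -0.331]
contact_force: [0.6, -0.5, -0.2]
finger_gap: 0.035
```

Request:
send_rows(xyz=[[0,0,0],[0,0,0],[0,0,0],[0,0,0],[0,0,0],[0,-2,0],[0,-3,0],[0,-3.5,0],[0,-3,0],[0,0,0],[0,0,0]], twist=[[0,0,0],[0,0,0],[0,0,0],[0,0,0],[0,0,0],[0,0,0],[0,0,0],[0,0,0],[0,0,0],[0,-0.12,0],[0,-0.12,0]], grip=0.8)

```text
time: 38.42
tool_pos: [0.5991, -0.1883, 0.1404]
tool_rot: [-0.579, 0.581, 0.405, -0.404]
contact_force: [-0.4, -0.6, -1.4]
finger_gap: 0.0159
```

```bash
python3 - <<'E'
from h import *
go([.5752,.1450,.14],85.0); print(obs()["finger_gap"])
E
```

```text
pos [ 0.5991 -0.1883  0.1404] yaw 69.8 tilt [ 0.004 -0.002 -1.   ] turn_y rad -0.266 then shift cm [32.99 -0.04  5.28] len 33.4 j7 1.56 t 38.4
0.01585270816163776
```

Request:
send_rows(xyz=[[0,0,0],[0,0,0],[0,0,0],[3.65,0,0.57],[3.65,0,0.57],[3.65,0,0.57],[3.65,0,0.57],[3.65,0,0.57],[3.65,0,0.57],[3.65,0,0.57],[3.65,0,0.57],[3.65,0,0.57]], twist=[[0,-0.09,0],[0,-0.09,0],[0,-0.086,0],[0,0,0],[0,0,0],[0,0,0],[0,0,0],[0,0,0],[0,0,0],[0,0,0],[0,0,0],[0,0,0]])

```text
time: 39.42
tool_pos: [0.5766, 0.1455, 0.1377]
tool_rot: [-0.522, 0.523, 0.476, -0.477]
contact_force: [2.0, -0.2, -1.4]
finger_gap: 0.0159
```

Request:
send_rows(xyz=[[0,0,0],[0,0,0]], twist=[[0,0,0],[0,0,0]])

```text
time: 39.58
tool_pos: [0.5764, 0.1468, 0.1373]
tool_rot: [-0.521, 0.521, 0.477, -0.478]
contact_force: [-1.1, -1.0, -0.1]
finger_gap: 0.0158
```

```bash
python3 - <<'E'
from h import *
go([.5765,.1449,.06],85.0); print(obs()["finger_gap"])
E
```

```text
pos [0.5764 0.1468 0.1373] yaw 85.0 tilt [-0.    -0.001 -1.   ] turn_y rad -0.0 then shift cm [-0.18  7.73 -0.03] len 7.7 j7 1.2 t 39.6
0.01583048811213398
```

Request:
send_rows(xyz=[[-0.18,0,0],[0,3.5,0],[0,3.0,0],[0,0.8,0],[0,0,0],[0,0.5,0],[0,0.5,0],[0,0.5,0],[0,0.2,0],[0,0,0]], twist=[[0,0,0],[0,0,0],[0,0,0],[0,0,0],[0,0,0],[0,0,0],[0,0,0],[0,0,0],[0,0,0],[0,0,0]])

```text
time: 40.42
tool_pos: [0.5786, 0.1421, 0.0514]
tool_rot: [-0.522, 0.523, 0.477, -0.475]
contact_force: [-8.7, -3.0, 26.2]
finger_gap: 0.0159
```

Request:
send_rows(xyz=[[0,0.3,0],[0,0.2,0],[0,0.2,0],[0,0.2,0],[0,0,0],[0,0,0]], twist=[[0,0,0],[0,0,0],[0,0,0],[0,0,0],[0,0,0],[0,0,0]])

```text
time: 40.92
tool_pos: [0.5797, 0.1431, 0.0477]
tool_rot: [-0.521, 0.523, 0.479, -0.474]
contact_force: [-29.4, -5.0, 74.6]
finger_gap: 0.0166
```

Request:
send_rows(xyz=[[0,-0.6,0],[0,-0.6,0],[0,-0.6,0],[0,-0.6,0],[0,0,0],[0,0,0]], twist=[[0,0,0],[0,0,0],[0,0,0],[0,0,0],[0,0,0],[0,0,0]])

```text
time: 41.42
tool_pos: [0.5771, 0.142, 0.0626]
tool_rot: [-0.522, 0.523, 0.476, -0.477]
contact_force: [-0.3, 0.4, -0.5]
finger_gap: 0.0158
```

Request:
send_rows(xyz=[[0,0,0]], twist=[[0,0,0]])

```text
time: 41.5
tool_pos: [0.5767, 0.1419, 0.062]
tool_rot: [-0.522, 0.523, 0.476, -0.477]
contact_force: [0.2, 0.4, -1.7]
finger_gap: 0.016
```

Request:
send_rows(xyz=[[0,0,0]], twist=[[0,0,0]])

```text
time: 41.58
tool_pos: [0.5766, 0.1419, 0.062]
tool_rot: [-0.522, 0.523, 0.476, -0.477]
contact_force: [-0.3, -0.2, -1.4]
finger_gap: 0.0159
```

```bash
python3 - <<'E'
from h import *
i,K,R,o=snap("w15"); go([.5765,.1449,.06],85.0); print(obs()["finger_gap"])
s=cap("scene"); f=s[0]; 
p=proj([[.53,.2,.04]],s[1],s[2],s[3])[0].astype(int); print(p)
a=cv2.resize(f[p[1]-55:p[1]+55,p[0]-75:p[0]+75],(700,513)[:2],interpolation=cv2.INTER_CUBIC); save("s15",a)
E
```

```text
pos [0.5767 0.1419 0.062 ] yaw 84.7 tilt [-0.001 -0.002 -1.   ] turn_y rad -0.005 then shift cm [0.3  0.2  0.04] len 0.4 j7 1.21 t 41.6
0.015609042122026556
[318 201]
```

View pics/s15.png

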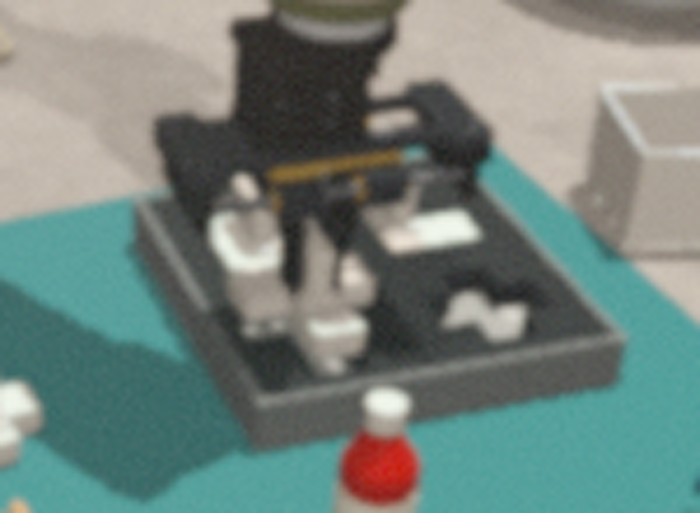

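Request:
send_rows(xyz=[[0.31,0,0],[0,0,0],[0,0,0],[0,0,0]], twist=[[0,-0.005,0],[0,0,0],[0,0,0],[0,0,0]])

```text
time: 42.02
tool_pos: [0.5772, 0.1452, 0.0625]
tool_rot: [-0.521, 0.522, 0.478, -0.478]
contact_force: [0.1, 0.4, -0.6]
finger_gap: 0.0159
```

Request:
send_rows(xyz=[[0,0.4,0],[0,0.4,0],[0,0.3,0],[0,0,0],[0,0,0]], twist=[[0,0,0],[0,0,0],[0,0,0],[0,0,0],[0,0,0]])

```text
time: 42.43
tool_pos: [0.577, 0.1449, 0.0512]
tool_rot: [-0.521, 0.522, 0.477, -0.478]
contact_force: [-0.9, -0.0, -0.8]
finger_gap: 0.0159
```

Past the step without contact now.

Request:
send_rows(xyz=[[0,0.3,0],[0,0.3,0],[0,0.3,0],[0,0.2,0],[0,0,0],[0,0,0]], twist=[[0,0,0],[0,0,0],[0,0,0],[0,0,0],[0,0,0],[0,0,0]])

```text
time: 42.93
tool_pos: [0.5772, 0.1451, 0.0403]
tool_rot: [-0.521, 0.522, 0.478, -0.478]
contact_force: [1.4, 1.7, -1.8]
finger_gap: 0.0158
```

Request:
send_rows(xyz=[[0,0.15,0],[0,0.15,0],[0,0.1,0],[0,0,0],[0,0,0]], twist=[[0,0,0],[0,0,0],[0,0,0],[0,0,0],[0,0,0]])

```text
time: 43.35
tool_pos: [0.5773, 0.1451, 0.0365]
tool_rot: [-0.521, 0.522, 0.478, -0.478]
contact_force: [1.7, 1.6, -1.0]
finger_gap: 0.0156
```

Request:
send_rows(xyz=[[0,0.1,0],[0,0.1,0],[0,0,0],[0,0,0]], twist=[[0,0,0],[0,0,0],[0,0,0],[0,0,0]])

```text
time: 43.68
tool_pos: [0.5774, 0.1449, 0.0348]
tool_rot: [-0.521, 0.522, 0.478, -0.478]
contact_force: [-0.2, -0.4, 3.9]
finger_gap: 0.0158
```

Request:
send_rows(xyz=[[0,0.1,0],[0,0,0],[0,0,0]], twist=[[0,0,0],[0,0,0],[0,0,0]])

```text
time: 43.93
tool_pos: [0.5775, 0.1448, 0.0346]
tool_rot: [-0.521, 0.522, 0.478, -0.478]
contact_force: [-3.9, -1.8, 11.6]
finger_gap: 0.0157
```

Request:
send_rows(xyz=[[0,0.1,0],[0,0.1,0],[0,0,0],[0,0,0]], twist=[[0,0,0],[0,0,0],[0,0,0],[0,0,0]])

```text
time: 44.27
tool_pos: [0.5776, 0.1448, 0.0345]
tool_rot: [-0.521, 0.522, 0.478, -0.478]
contact_force: [-12.6, -4.3, 32.3]
finger_gap: 0.0158
```

Request:
send_rows(xyz=[[0,0,0],[0,0,0],[0,0,0],[0,-2,0],[0,-3.5,0],[0,-3.5,0],[0,-3.5,0],[0,-2.5,0],[0,0,-2.5],[0,0,-2.5],[0,0,0],[0,0,0]], twist=[[0,0,0],[0,0,0],[0,0,0],[0,0,0],[0,0,0],[0,0,0],[0,0,0],[0,0,0],[0,0,0],[0,0,0],[0,0,0],[0,0,0]], grip=3.5)

```text
time: 45.27
tool_pos: [0.6273, 0.1402, 0.1806]
tool_rot: [-0.521, 0.522, 0.477, -0.478]
contact_force: [-1.1, 1.1, -0.2]
finger_gap: 0.0352
```

Request:
send_rows(xyz=[[1.5,-2,-2],[1.5,-2,-2],[1,0,0],[0,0,0],[0,0,0],[0,0,0]], twist=[[0,0,0],[0,0,0],[0,0,0],[0,0,0],[0,0,0],[0,0,0]])

```text
time: 45.77
tool_pos: [0.6692, 0.1764, 0.2206]
tool_rot: [-0.521, 0.522, 0.477, -0.479]
contact_force: [0.1, 0.4, 0.3]
finger_gap: 0.0351
```

```bash
python3 - <<'E'
from h import *
i,K,R,o=snap("w16")
for nm,z,g in(("smoother",.034,[.472,.154]),("boot",.034,[.481,.254]),("tee",.034,[.575,.145]),("blossom",.014,[.6,.26])):
    try: measure(nm,i,K,R,o,z,g,yaw0=-5,thr=120,rad=.05)
    except Exception as e: print(nm,e)
y=np.radians(87); z=np.array([-np.sin(y),np.cos(y)]); t=np.array([.568,-.074])-.068*z; go([*t,.185],87)
it=cap("top")[0]; f=np.load("top0.npz"); m=cv2.cvtColor(it,cv2.COLOR_RGB2HSV)
n,l,s,c=cv2.connectedComponentsWithStats(((m[...,1]<60)&(m[...,2]>140)).astype(np.uint8)[130:300,290:400])
for k in range(1,n):
    if s[k,4]>80: print(s[k],ray(c[k]+[290,130],f["K"],f["R"],f["o"],.02)[0].round(3))
E
```

```text
smoother yaw -3.75 size [46.4 56.3] want [96. 54.] origin(box) [498.9 153.1] origin(centroid) [498.9 153.3] px 2747 cam [0.601 0.183]
boot yaw -5.0 size [40.6 65.2] want [84. 64.] origin(box) [505.3 252.5] origin(centroid) [500.7 259.1] px 2526 cam [0.601 0.183]
tee yaw -5.0 size [82.3 86. ] want [82. 84.] origin(box) [575.2 145.7] origin(centroid) [574.6 145.8] px 4259 cam [0.601 0.183]
blossom yaw -5.0 size [75.  73.3] want [72. 72.] origin(box) [600.1 261.1] origin(centroid) [599.4 261.8] px 2826 cam [0.601 0.183]
pos [0.6694 0.1762 0.2208] yaw 85.0 tilt [-0.001 -0.002 -1.   ] turn_y rad -0.036 then shift cm [-25.51   3.64   2.01] len 25.8 j7 1.21 t 45.8
[ 31  71  18  19 189] [ 0.576 -0.084  0.02 ]
```

Request:
send_rows(xyz=[[-3.65,0.5,0.3],[-3.65,0.5,0.3],[-3.65,0.5,0.3],[-3.65,0.5,0.3],[-3.65,0.5,0.3],[-3.65,0.5,0.3],[-3.65,0.5,0.3],[0,0,0],[0,0,0],[0,0,0]], twist=[[0,-0.036,0],[0,0,0],[0,0,0],[0,0,0],[0,0,0],[0,0,0],[0,0,0],[0,0,0],[0,0,0],[0,0,0]])

```text
time: 46.7
tool_pos: [0.6346, -0.0765, 0.1868]
tool_rot: [-0.513, 0.513, 0.487, -0.487]
contact_force: [0.3, 1.1, -0.5]
finger_gap: 0.0354
```

```bash
python3 - <<'E'
from h import *
i,K,R,o=snap("w17")
c,y=measure("blossom",i,K,R,o,.02,[.568,-.074],yaw0=0,rad=.06,dbg="d17")
go([*c,.0225],y+90)
save("w17c",cv2.resize(i[40:230,180:400],None,fx=2.5,fy=2.5))
E
```

```text
blossom yaw 2.75 size [73.  73.3] want [72. 72.] origin(box) [569.3 -74.1] origin(centroid) [568.6 -74.1] px 3350 cam [ 0.566 -0.073]
pos [ 0.6349 -0.0755  0.1869] yaw 87.1 tilt [ 0. -0. -1.] turn_y rad -0.098 then shift cm [ 0.46 16.43  6.55] len 17.7 j7 1.64 t 46.8
```

View pics/w17c.png

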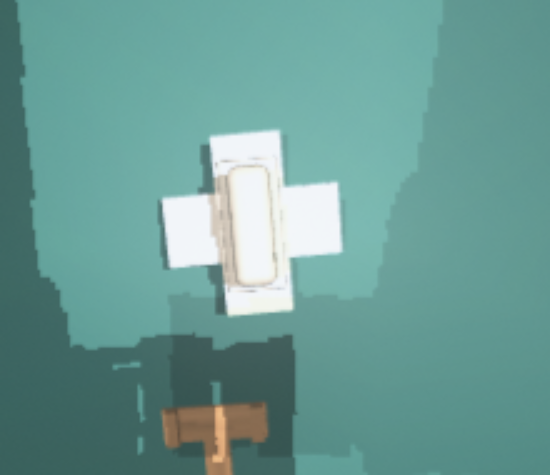

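Request:
send_rows(xyz=[[0.46,0,2.2],[0,0,2.2],[0,0,2.15],[0,0,0],[0,3.5,0],[0,3.5,0],[0,3.5,0],[0,3.2,0],[0,1.7,0],[0,1.0,0],[0,0,0],[0,0,0]], twist=[[0,-0.098,0],[0,0,0],[0,0,0],[0,0,0],[0,0,0],[0,0,0],[0,0,0],[0,0,0],[0,0,0],[0,0,0],[0,0,0],[0,0,0]])

```text
time: 47.75
tool_pos: [0.5706, -0.0721, 0.0232]
tool_rot: [-0.487, 0.488, 0.512, -0.512]
contact_force: [0.1, 0.7, 0.2]
finger_gap: 0.0354
```

Request:
send_rows(xyz=[[0,0,0],[0,0,0],[0,0,0],[0,0,0],[0,0,0]], twist=[[0,0,0],[0,0,0],[0,0,0],[0,0,0],[0,0,0]], grip=0.8)

```text
time: 48.17
tool_pos: [0.5702, -0.0731, 0.0233]
tool_rot: [-0.488, 0.489, 0.512, -0.512]
contact_force: [0.5, 0.8, 1.9]
finger_gap: 0.0157
```

Request:
send_rows(xyz=[[0,-2,0],[0,-3,0],[0,-3.5,0],[0,-3,0],[0,0,0],[0,0,0],[0,0,0]], twist=[[0,0,0],[0,0,0],[0,0,0],[0,0,0],[0,0,0],[0,0,0],[0,0,0]])

```text
time: 48.75
tool_pos: [0.5693, -0.0729, 0.137]
tool_rot: [0.488, -0.488, -0.511, 0.512]
contact_force: [0.2, -0.4, -2.1]
finger_gap: 0.0161
```

```bash
python3 - <<'E'
from h import *
go([.5998,.2603,.14],85.0); print(obs()["finger_gap"])
E
```

```text
pos [ 0.5693 -0.0729  0.137 ] yaw 92.7 tilt [-0.001 -0.001 -1.   ] turn_y rad 0.134 then shift cm [33.46 -0.34 -0.14] len 33.5 j7 1.72 t 48.8
0.016050067476952302
```

Request:
send_rows(xyz=[[0,0,0],[0,0,0],[3.7,0,0],[3.7,0,0],[3.7,0,0],[3.7,0,0],[3.7,0,0],[3.7,0,0],[3.7,0,0],[3.7,0,0],[3.86,0,-0.2],[0,0,0]], twist=[[0,0.067,0],[0,0.067,0],[0,0,0],[0,0,0],[0,0,0],[0,0,0],[0,0,0],[0,0,0],[0,0,0],[0,0,0],[0,0,0],[0,0,0]])

```text
time: 49.75
tool_pos: [0.5979, 0.27, 0.1346]
tool_rot: [0.52, -0.517, -0.48, 0.481]
contact_force: [-0.7, 1.8, -2.4]
finger_gap: 0.0158
```

Request:
send_rows(xyz=[[0,3,0],[0,3,0],[0,1.3,0],[0,0,0],[0,0,0],[0,0,0],[0,0,0]], twist=[[0,0,0],[0,0,0],[0,0,0],[0,0,0],[0,0,0],[0,0,0],[0,0,0]])

```text
time: 50.33
tool_pos: [0.6021, 0.2604, 0.0664]
tool_rot: [-0.521, 0.522, 0.478, -0.477]
contact_force: [0.0, -0.1, -0.1]
finger_gap: 0.016
```

```bash
python3 - <<'E'
from h import *
go([.6005,.2603,.06],85.0); print(obs()["finger_gap"])
E
```

```text
pos [0.6021 0.2604 0.0664] yaw 85.0 tilt [ 0.003  0.    -1.   ] turn_y rad -0.0 then shift cm [-0.02  0.63  0.16] len 0.7 j7 1.04 t 50.3
0.0159885709294735
```

Request:
send_rows(xyz=[[0,0.4,0.15],[0,0.5,0],[0,0.5,0],[0,0.1,0],[0,0,0],[0,0,0]], twist=[[0,0,0],[0,0,0],[0,0,0],[0,0,0],[0,0,0],[0,0,0]])

```text
time: 50.83
tool_pos: [0.5995, 0.2601, 0.0494]
tool_rot: [-0.521, 0.522, 0.477, -0.478]
contact_force: [0.0, 0.0, -0.3]
finger_gap: 0.016
```

Request:
send_rows(xyz=[[0,0.3,0],[0,0.3,0],[0,0.3,0],[0,0.2,0],[0,0,0],[0,0,0]], twist=[[0,0,0],[0,0,0],[0,0,0],[0,0,0],[0,0,0],[0,0,0]])

```text
time: 51.33
tool_pos: [0.5994, 0.2601, 0.038]
tool_rot: [-0.521, 0.522, 0.477, -0.478]
contact_force: [1.5, 1.0, -2.7]
finger_gap: 0.0154
```

Request:
send_rows(xyz=[[0,0.15,0],[0,0.15,0],[0,0,0],[0,0,0]], twist=[[0,0,0],[0,0,0],[0,0,0],[0,0,0]])

```text
time: 51.67
tool_pos: [0.5995, 0.2604, 0.0372]
tool_rot: [-0.521, 0.522, 0.478, -0.478]
contact_force: [-6.8, -1.0, 14.9]
finger_gap: 0.0157
```

Request:
send_rows(xyz=[[0,0.1,0],[0,0.1,0],[0,0,0],[0,0,0]], twist=[[0,0,0],[0,0,0],[0,0,0],[0,0,0]])

```text
time: 52.0
tool_pos: [0.5996, 0.2603, 0.0372]
tool_rot: [-0.521, 0.522, 0.478, -0.478]
contact_force: [-14.7, -5.8, 32.1]
finger_gap: 0.0158
```

Request:
send_rows(xyz=[[0,0,0],[0,0,0],[0,0,0],[0,-2,0],[0,-3.5,0],[0,-3.5,0],[0,-3.5,0],[0,-3.5,0],[0,-3,0],[-2.5,-2,0],[-2.5,0,0],[0,0,0]], twist=[[0,0,0],[0,0,0],[0,0,0],[0,0,0],[0,0,0],[0,0,0],[0,0,0],[0,0,0],[0,0,0],[0,0,0],[0,0,0],[0,0,0]], grip=3.5)

```text
time: 53.0
tool_pos: [0.5965, 0.2047, 0.2454]
tool_rot: [-0.521, 0.524, 0.476, -0.476]
contact_force: [0.9, -2.1, 0.2]
finger_gap: 0.0348
```

Request:
send_rows(xyz=[[0,0,0],[0,0,0],[0,0,0]], twist=[[0,0,0],[0,0,0],[0,0,0]])

```text
time: 53.25
tool_pos: [0.5946, 0.2116, 0.2427]
tool_rot: [-0.521, 0.521, 0.478, -0.479]
contact_force: [0.5, 1.1, -0.0]
finger_gap: 0.035
```

```bash
python3 - <<'E'
from h import *
i,K,R,o=snap("w18"); print(o)
for nm,z,g in(("smoother",.034,[.472,.154]),("boot",.034,[.481,.254]),("tee",.034,[.575,.145]),("blossom",.034,[.6,.26])):
    try: measure(nm,i,K,R,o,z,g,yaw0=-5,thr=120,rad=.05)
    except Exception as e: print(nm,e)
s=cap("scene"); t=cap("top")
p=proj([[.53,.2,.04],[.45,-.345,.04]],s[1],s[2],s[3]).astype(int); print(p)
a=cv2.resize(i[:235],(600,252)); b=cv2.resize(s[0][p[0,1]-45:p[0,1]+45,p[0,0]-60:p[0,0]+60],(400,300),interpolation=cv2.INTER_CUBIC); c=cv2.resize(s[0][p[1,1]-45:p[1,1]+45,p[1,0]-60:p[1,0]+60],(400,300),interpolation=cv2.INTER_CUBIC)
a=cv2.copyMakeBorder(a,0,0,0,200,cv2.BORDER_CONSTANT); save("fin",np.vstack([a,np.hstack([b,c])]))
E
```

```text
[0.52646725 0.21789199 0.40500134]
smoother yaw -4.75 size [96.6 55.3] want [96. 54.] origin(box) [474.  154.9] origin(centroid) [472.3 155. ] px 4582 cam [0.526 0.218]
boot yaw -4.25 size [84.6 64.5] want [84. 64.] origin(box) [483.3 254.5] origin(centroid) [481.9 254.5] px 3238 cam [0.526 0.218]
tee yaw -5.0 size [82.6 85.6] want [82. 84.] origin(box) [574.2 145.6] origin(centroid) [573.  145.4] px 3071 cam [0.526 0.218]
blossom yaw -4.5 size [71.5 71.8] want [72. 72.] origin(box) [598.4 260.9] origin(centroid) [597.7 260.6] px 2265 cam [0.526 0.218]
[[318 201]
 [129 225]]
```

View pics/fin.png

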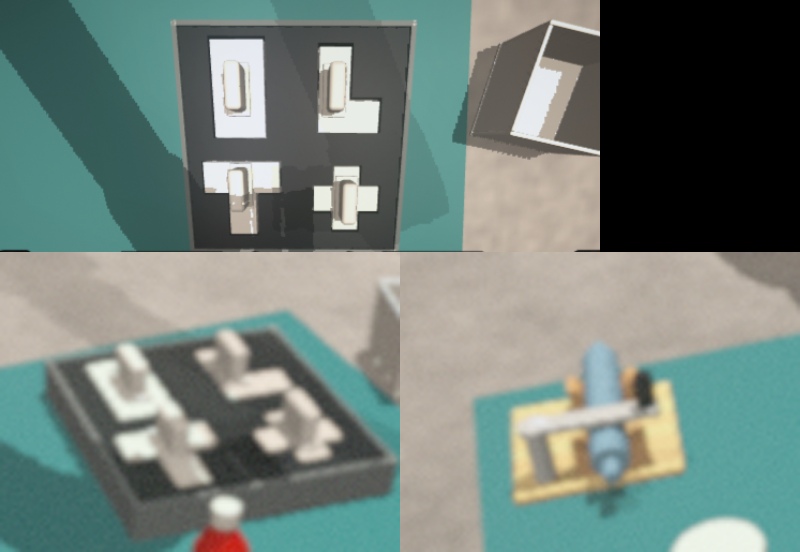

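```bash
python3 - <<'E'
from h import *
i,K,R,o=load("w6"); s=560/800
f=lambda p:np.array(p)*s
P=ray(f([[12,230]]),K,R,o,.061)[0]; 
e=ray(f([[38,217],[88,217]]),K,R,o,.061)[:,:2]; e2=ray(f([[38,242],[88,242]]),K,R,o,.061)[:,:2]
for q in(e,e2): print("strap edge yaw",np.degrees(np.arctan2(*(q[1]-q[0])[::-1])))
k=ray(f([[110,230]]),K,R,o,.085)[0]; print("pivot",P,"knob",k,"dir",np.degrees(np.arctan2(k[1]+.3984,k[0]-.4902)))
M=ray(f([[70,68],[103,264]]),K,R,o,.036); print("pin ends",M.round(4),M.mean(0),np.linalg.norm(M[1]-M[0]))
E
```

```text
strap edge yaw 84.90680006611194
strap edge yaw 84.91281956118648
pivot [ 0.49135775 -0.39828286  0.061     ] knob [ 0.49693414 -0.30665824  0.085     ] dir 85.80183588059309
pin ends [[ 0.3765 -0.3384  0.036 ]
 [ 0.5268 -0.3526  0.036 ]] [ 0.45165788 -0.34548291  0.036     ] 0.1510419061269721
```

```bash
python3 -c "
from station import order,telemetry
print(order.sign_off(), telemetry.get_obs()['time'])"
```

```text
the job is handed in; nothing more can be done
the job is handed in; nothing more can be done
```

I handed the job in at about 53 s. The pin is strapped in its cradle and all four white tools (smoother, boot, tee and blossom) are pressed into their cutouts; no verdict was reported.

I swung the strap clear, laid the pin in the V-blocks, swung the strap back across it, then placed the four tools.

**Pin and strap:**
- The pin is about 1–2 mm off centre end to end and in line with the cradle to within about 0.05 rad.
- The strap is at about 0.03 rad by measurement; it must be below 0.15.
- I took these figures just after closing the strap. The final picture still showed it across the pin.

**Tools:**
- Each tool was pressed to 32–36 N, and the last picture showed all four flush and square to within about 1°.
- Measured at flush height, each tool lies within about 2 mm of its cutout. That is close to the camera's own accuracy.

**What went wrong on the way:**
- The tee jammed on the cutout edge on its first try. It was about 3 mm off sideways, because I had taken the arm's position before it had settled. The force at the wrist peaked near 75 N, under the 120 N limit. I lifted it, corrected it, and it then went home.
- The blossom was about 27 mm from where I first measured it, probably the expected knock, so I measured it again before gripping it.

I did not measure the bottle, jar and tub again at the end. I kept the arm clear of them; the last picture shows the tub upright, with only the tops of the bottle and the jar in view.

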